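# Load the warming rack with media bottles

### The job

Shut the supply valve of the warming rack first. Then stand up any media bottle that has fallen over and slide every bottle, upright on the rack's base plate, into a lane of its own, its neck along the slot under the blue retaining plate until it is fully home; only when all are in, open the valve to the yellow half-open mark (45 degrees). Leave the amber jars and the pipette where they are.

Things in the scene. Friction and masses are not known exactly. Their poses are not given: they have to be found in the camera images.
- rack: fixed warming rack; origin on the bench under its middle, x points into the lanes (away from the robot), y to its left. Steel base plate 4 mm thick, x -80 to +85, y +-127 mm. White back wall (front face at x = +75 mm) and side walls (y = +-124 mm, only from x = +10 mm on), 100 mm tall, carry the blue retaining plate. The valve stands beside it at x = -50, y = +215 mm
- plate (a point): middle of the top of the blue retaining plate, rack axes, above the rack's origin. The plate is 5 mm thick, underside 100 mm above the bench. Three slots 36 mm wide along x at y = -80, 0, +80 mm, open at the front between tines with round noses (tips at x = -82 mm), closed at x = +43 mm
- lane_1 (a point): seat of lane 1 (slot at rack y = -80 mm; all lanes start empty): where the centre of a bottle's underside is when fully home, on the base plate, 4 mm above the bench. A bottle's neck fits the slot, shoulder and cap do not: it goes in only from the front, underside 4 to 16 mm above the bench, cap above the plate
- lane_2 (a point): seat of lane 2 (y = 0), likewise
- lane_3 (a point): seat of lane 3 (y = +80 mm), likewise
- valve (a joint): angle of the red valve lever about the vertical, in rad: 0 shut (lever points to the rack's -x, at the red mark), 0.785 half open (yellow mark, 45 degrees), 1.571 fully open (lever points to the rack's +y, green mark); seen from above it opens clockwise. Starts well open. Stays where it is left (about 0.1 N m of friction)
- valve_hub (a point): point on the vertical axis of the valve lever, at mid-height of the lever (104 mm above the bench). The lever is a red bar 14 mm wide and 26 mm tall (91 to 117 mm above the bench) that runs from 20 mm behind the axis to 90 mm in front of it; the white dial below it is 124 mm across, top 70 mm above the bench
- valve_tip (a point): point in the lever 85 mm out from its axis at mid-height; moves with the lever
- bottle_1: square frosted media bottle, paper label: body 58 x 58 mm, 78 mm tall, shoulder up to 84 mm, round neck 26 mm across up to 112 mm, blue screw cap 40 mm across from 112 to 142 mm; about 0.28 kg, centre of mass 43 mm up. Origin: centre of the underside; z points to the cap, x and y square to the sides. Starts lying on its side on the bench. May be absent
- bottle_2: square frosted media bottle, paper label: body 58 x 58 mm, 78 mm tall, shoulder up to 84 mm, round neck 26 mm across up to 112 mm, blue screw cap 40 mm across from 112 to 142 mm; about 0.28 kg, centre of mass 43 mm up. Origin: centre of the underside; z points to the cap, x and y square to the sides. Starts lying on its side on the bench. May be absent
- bottle_3: square frosted media bottle, paper label: body 58 x 58 mm, 78 mm tall, shoulder up to 84 mm, round neck 26 mm across up to 112 mm, blue screw cap 40 mm across from 112 to 142 mm; about 0.28 kg, centre of mass 43 mm up. Origin: centre of the underside; z points to the cap, x and y square to the sides. Starts standing on the bench. May be absent
- amber_jar: bystander: amber jar with white cap, 60 mm across, 85 mm tall, standing beyond the work; origin at the centre of its underside
- amber_jar_2: bystander: a second such amber jar
- pipette: bystander: white and blue pipette lying on the bench behind the rack, 260 mm long, 30 mm high at most, x axis towards its tip; origin under the middle of its white handle
There are look-alikes about, which are no part of the job. What is shaped like the bottle_2 but purple is not meant.

How it is judged:
By the outcome, as a careful person would: the job done as asked, in the order asked, and still so for the second after the job is handed in, with the robot touching nothing.
Of bottle_1, bottle_2, bottle_3 only 2 to 3 are there at a start; the rules pass over those that are not, and their reading is None.
At some moment in a run one of bottle_1, bottle_2, bottle_3 may be knocked a few centimetres aside while the robot is not near it.
Once in a run the grip may slacken for a moment while it holds something.
It also fails if it takes over 210 s, if anything falls off the work surface, if the arm or the gripper's body presses on something with over 40 N, if the wrist force passes 120 N, or if a joint passes its speed limit or range.

### The arm

A 6-joint arm with a two-finger parallel gripper is mounted at the origin on the work surface. World frame = base frame: x ahead of the robot, y to its left, z up, the work surface at z = 0. Lengths are in m, angles in rad, forces in N, time in s.
With the tool pointing down it reaches from about 0.375 to 0.9 m from the base axis. Payload 3.1 kg.
Tool frame: the origin (TCP) lies between the finger pads; the fingertips stand 17 mm ahead of it and the grasp point (between the pads) lies 2 mm behind it; z points along the fingers, y is the line along which they close (so a half turn about z gives the same grasp; the last joint's range is limited). The gripper opens to 87 mm and grips with 3 to 60 N. Pads are 19 mm wide; open, the fingers measure 117 mm over their backs; the gripper's body (75 mm by 190 mm) begins 51 mm behind the grasp point.
Start: joints at [-1.48, 0.527, 1.433, -0, 1.181, -0.178], TCP at [0.167, -0.602, 0.24] pointing down, gripper open.
Joint ranges: [-3.08, 3.08], [-0.75, 2.2], [0.22, 2.44], [-1.43, 4.57], [0, 2.65], [-2.85, 2.85]. Speed limits (rad/s): [2.79, 2.79, 3.14, 3.14, 3.14, 3.14].

### API

Orientations are given as [roll, pitch, yaw] about the fixed x, y, z axes, in that order (R = Rz(yaw) Ry(pitch) Rx(roll)).
In Python, from station import robot gives the robot as it stands.
- The arm moves only by the tool servo_tool, never from a script. Its argument "plan" is a list of rows, each a list of 7 numbers: the shift along the tool's x, y, z in mm, then the turn, a rotation vector about the tool's x, y, z in degrees, then the opening, from 0 (shut) to 1 (fully open). A call has exactly 8 rows; each row shifts and turns the commanded pose from where the row before left it, along the tool's axes as they then stand; what a row does not reach is not made up. A row lasts 1/12 s, in which the tool goes at most 41.7 mm and 7.16 degrees, less where a joint would pass 70% of its speed; a pose out of reach is approached as far as the arm can. A call with a gripper value outside its range is refused whole. The fingers move at their own pace and stop on an object; "newtons" is the grip in N (left out, the last holds). Time passes only in rows, so rows that do not move let the fingers close, or fill a call up. It gives the time, the measured TCP pose, the force, the opening and the grip force at its end, in the units of the state.
- robot.get_obs(): the state, without advancing time (a new reading comes with each control period).
- robot.camera(name): name is "scene" or "top"; returns a dict with "frame" (400x640x3 uint8, red, green, blue), "mtx" (3x3 intrinsics, pixels), "pose" (4x4, takes a point from camera to world coordinates). Camera axes: x right, y down, z forward; pixel columns grow to the right and rows downward; lengths in m; the calibration is good to about 2 mm. A picture is of the moment at which its call begins. There is no depth.
- robot.hand_in(): hands the job in; it is judged then, once.
Trained networks look in a picture, given as the dict that the camera call returned (one of the last four; its "shot" number tells which), for a name from the list of things; names that differ only in an ending like _2 or _b are one class to them, and where a whole thing is asked for, a point or a joint stands for the part that bears it (a point fixed in the world has none). Each returns a list of dicts, best first, with "p" (0 to 1); they miss things now and then, are a little off and sometimes report something else, mostly with a low value. They report only what shows in the picture. A call takes as long as a camera call. They do not tell look-alikes from the thing itself.
- robot.spot_in(picture, label): "point" ([x, y, z] in m, in world coordinates, good to about 4 mm: the middle of the surface that is visible of it).
- robot.landmark_of(picture, label): "point" ([x, y, z] in m, in world coordinates, good to about 4 mm: a listed point, or the origin of a listed thing).
The state is a dict: "time_s": time; "joint_positions": joint angles; "dq": joint speeds; "joint_torque": joint torques, N m; "eef_pos": TCP position; "tool_rot": TCP orientation; "ft_force": force on the tool from outside, world axes, zero at the start; "moment": the same for the moment, N m; "finger_gap": finger opening in m; "grip_force": force on a finger pad.
Only numpy, scipy, OpenCV 4.12 (cv2) and the standard library are available. Lean on these libraries where they do the work, as an engineer would, in place of code of your own. Each camera call takes 0.05 s, during which the arm holds its last target. There are 200 camera calls.

## Working session

There is one attempt and no reset: what is moved stays moved. The work goes in short steps, Python scripts to look and compute and a tool call to move; the robot and the scene stay as the last step left them, time stands still between calls to the robot, and variables do not carry over. Pictures are saved under pics/ and viewed, at most 16 in all, crops included, and the job is handed in when it is done.

Besides the shell and the picture viewer there is one more tool, called as name(argument=value, ...), one argument or row to a line, values as JSON. servo_tool: Moves the arm, as the interface text tells. Its arguments: {"type":"object","properties":{"plan":{"type":"array","items":{"type":"array","items":{"type":"number"}}},"newtons":{"type":"number"}},"required":["plan"]}

```bash
ls; mkdir -p pics
cat > h.py <<'E'
import numpy as np, cv2
from station import robot
from scipy.spatial.transform import Rotation as R
def shot(n,save=None):
    p=robot.camera(n)
    if save: cv2.imwrite(f'pics/{save}.png',cv2.cvtColor(p['frame'],cv2.COLOR_RGB2BGR))
    return p
def proj(p,X):
    T=np.linalg.inv(p['pose']);c=T[:3,:3]@np.array(X)+T[:3,3];u=p['mtx']@c;return u[:2]/u[2]
def pix(p,u,v,z):
    d=p['pose'][:3,:3]@np.linalg.solve(p['mtx'],[u,v,1.]);o=p['pose'][:3,3];return o+d*(z-o[2])/d[2]
E
python3 - <<'E'
from h import *
np.set_printoptions(precision=3,suppress=True)
o=robot.get_obs();print(o)
for n in ['scene','top']:
    p=shot(n,n+'0');print(n,p['pose'],p['mtx'][0])
    for l in ['plate','lane_1','lane_2','lane_3','valve_hub','valve_tip','bottle_1','amber_jar','pipette']:
        for d in robot.landmark_of(p,l): print(l,round(d['p'],2),np.array(d['point']),proj(p,d['point']).round())
E
```

```text
pics
{'time_s': 0.0, 'joint_positions': array([-1.48 ,  0.528,  1.434, -0.   ,  1.181, -0.178]), 'dq': array([ 0.   ,  0.   ,  0.001, -0.   ,  0.001, -0.001]), 'joint_torque': array([  0.001, -44.004, -17.659,   0.063,   0.058,  -0.   ]), 'eef_pos': array([ 0.167, -0.602,  0.239]), 'tool_rot': array([-3.139, -0.   ,  0.27 ]), 'ft_force': array([ 0.91 , -0.022,  0.903]), 'moment': array([ 0.005, -0.027, -0.   ]), 'grip_force': 0.0, 'finger_gap': 0.0869422763737693}
scene [[-0.37   0.539 -0.757  1.649]
 [ 0.929  0.209 -0.305  0.409]
 [-0.006 -0.816 -0.578  0.897]
 [ 0.     0.     0.     1.   ]] [422.264   0.    316.853]
plate 0.68 [0.593 0.159 0.105] [369. 206.]
lane_1 0.64 [0.619 0.241 0.006] [389. 241.]
lane_1 0.47 [ 0.438 -0.164  0.029] [296. 181.]
lane_2 0.64 [0.619 0.241 0.006] [389. 241.]
lane_2 0.47 [ 0.438 -0.164  0.029] [296. 181.]
lane_3 0.64 [0.619 0.241 0.006] [389. 241.]
lane_3 0.47 [ 0.438 -0.164  0.029] [296. 181.]
valve_hub 0.74 [0.526 0.369 0.108] [440. 207.]
valve_tip 0.72 [0.593 0.16  0.001] [367. 231.]
valve_tip 0.69 [0.475 0.435 0.102] [463. 205.]
bottle_1 0.84 [ 0
[... 520 characters left out ...]
lane_1 0.73 [0.634 0.081 0.003] [280. 197.]
lane_1 0.64 [0.62  0.245 0.003] [221. 202.]
lane_2 0.73 [0.634 0.081 0.003] [280. 197.]
lane_2 0.64 [0.62  0.245 0.003] [221. 202.]
lane_3 0.73 [0.634 0.081 0.003] [280. 197.]
lane_3 0.64 [0.62  0.245 0.003] [221. 202.]
valve_hub 0.72 [0.529 0.371 0.103] [158. 235.]
valve_tip 0.72 [0.476 0.444 0.106] [127. 257.]
bottle_1 0.97 [ 0.608 -0.311  0.025] [425. 203.]
bottle_1 0.94 [ 0.641 -0.066 -0.005] [333. 194.]
bottle_1 0.89 [ 0.429 -0.432  0.031] [476. 270.]
bottle_1 0.56 [ 0.439 -0.168  0.029] [375. 268.]
amber_jar 0.89 [ 0.763 -0.104  0.001] [346. 150.]
amber_jar 0.88 [ 0.722 -0.324 -0.002] [424. 164.]
pipette 0.6 [ 0.729  0.189 -0.004] [242. 164.]
```

View pics/top0.png

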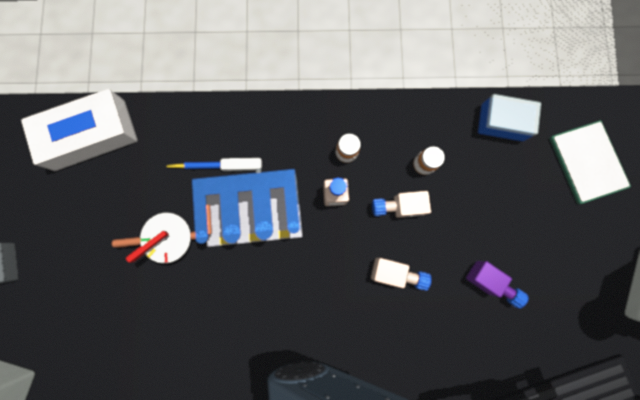

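View pics/scene0.png

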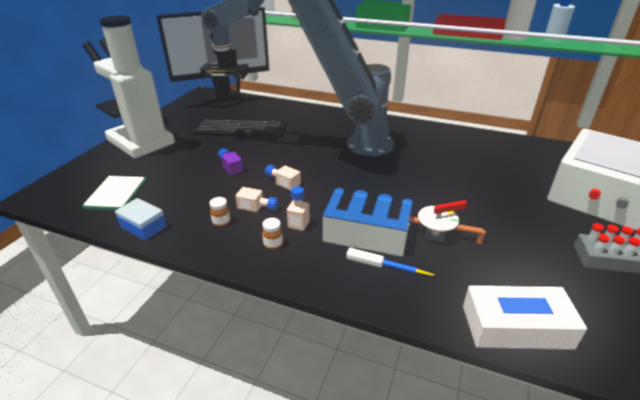

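```bash
cat > fit.py <<'E'
from h import *
from scipy.optimize import minimize
def poly(xb):
    # plate outline in rack axes, slots as holes open at the front
    P=[(xb,-.127),(xb,.127)]
    edges=[(-.127,-.098),(-.062,-.018),(.018,.062),(.098,.127)]
    for i in (3,2,1,0):
        a,b=edges[i]; c=(a+b)/2; r=(b-a)/2
        for t in np.linspace(np.pi/2,-np.pi/2,9): P.append((-.082+r-r*np.cos(t),c+r*np.sin(t)))
        if i: P+=[(.043,a),(.043,edges[i-1][1])]
    return np.array(P)
def render(p,q,xb,shape,s=4):
    c,sn=np.cos(q[2]),np.sin(q[2]); P=poly(xb)
    W=np.c_[q[0]+c*P[:,0]-sn*P[:,1],q[1]+sn*P[:,0]+c*P[:,1],np.full(len(P),.105)]
    U=np.array([proj(p,w) for w in W])
    m=np.zeros((shape[0]*s,shape[1]*s),np.uint8)
    cv2.fillPoly(m,[np.round((U+.5)*s).astype(int)],255)
    return cv2.resize(m,shape[::-1],interpolation=cv2.INTER_AREA)/255.
def soft(p): 
    f=p['frame'].astype(float); return np.clip((f[...,2]-f[...,0]-30)/50,0,1)
E
python3 - <<'E'
from fit import *
np.set_printoptions(precision=4,suppress=True)
for n in ['top','scene']:
    p=shot(n); m=soft(p); c=proj(p,[.595,.158,.105]).astype(int)
    roi=np.zeros(m.shape,bool); roi[c[1]-50:c[1]+50,c[0]-65:c[0]+65]=1
    best=None
    f=lambda q: np.abs(render(p,q[:3],q[3],m.shape)-m)[roi].sum()
    for y in (.04,.08,.12):
        r=minimize(f,[.595,.158,y,.085],method='Nelder-Mead',options=dict(initial_simplex=np.array([[.595,.158,y,.085]]+[[.595+.01*(i==0),.158+.01*(i==1),y+.05*(i==2),.085+.008*(i==3)] for i in range(4)]),xatol=1e-4))
        if best is None or r.fun<best.fun: best=r
    print(n,best.x,best.fun,m[roi].sum())
    f=p['frame'].astype(int)
    # caps and red lever
    b=((f[...,2]-f[...,0]>60)&(f[...,2]-f[...,1]>20)).astype(np.uint8)
    k,_,st,ce=cv2.connectedComponentsWithStats(b)
    for i in range(1,k):
        if 15<st[i,4]<400 : print('blue',st[i],ce[i],pix(p,*ce[i],.029))
    r=((f[...,0]>150)&(f[...,1]<60)&(f[...,2]<60)).astype(np.uint8)
    k,_,st,ce=cv2.connectedComponentsWithStats(r)
    for i in range(1,k):
        if st[i,4]>25: print('red',st[i],ce[i],pix(p,*ce[i],.112))
E
```

```text
top [0.5928 0.1582 0.0855 0.0873] 489.0149019607843 5036.4
blue [184 162  37   7 243] [201.642 164.893] [0.7206 0.2917 0.029 ]
blue [330 177  17  18 235] [337.6468 185.7872] [ 0.6575 -0.0766  0.029 ]
blue [373 198  14  18 207] [379.     206.6618] [ 0.5991 -0.186   0.029 ]
blue [416 271  16  20 226] [423.9071 280.9159] [ 0.4027 -0.2952  0.029 ]
blue [509 289  20  19 236] [519.6525 298.8347] [ 0.3533 -0.5409  0.029 ]
red [126 232  41  30 220] [143.8409 247.8318] [0.4987 0.4002 0.112 ]
scene [0.5916 0.1583 0.0875 0.091 ] 144.61450980392158 1985.9
blue [335   0  29  17 304] [347.5855   6.4868] [-2.618  -0.9718  0.029 ]
blue [352  33  45   8 168] [374.2798  36.5357] [-1.637  -0.4312  0.029 ]
blue [230  77   6   7  32] [231.9688  79.7188] [-0.4233 -0.9611  0.029 ]
blue [218 148  11  10  66] [222.3333 151.6364] [ 0.3449 -0.5454  0.029 ]
blue [265 164  10  12  72] [268.7778 168.9722] [ 0.3994 -0.2987  0.029 ]
blue [291 186  13  14 155] [296.929  192.3355] [ 0.5076 -0.1294  0.029 ]
blue [267 197  11  13 113] [271.9292 202.6372] [ 0.5975 -0.1853  0.029 ]
blue [  0 216  15  16 140] [  4.9857 222.8429] [ 1.0193 -0.9572  0.029 ]
blue [382 259  35  14 212] [398.8679 265.3962] [0.7417 0.2971 0.029 ]
red [590 190  10   9  67] [594.209  194.0448] [0.2779 0.8223 0.112 ]
red [435 200  32  12 132] [450.1591 204.3636] [0.5036 0.3971 0.112 ]
red [593 223  11   8  69] [597.6087 226.4203] [0.4596 0.8107 0.112 ]
red [607 225  12   8  69] [612.3623 228.2174] [0.4535 0.8492 0.112 ]
red [622 227  12   7  62] [626.7581 230.0968] [0.4482 0.8862 0.112 ]
red [599 234  10   8  55] [603.1636 237.7273] [0.5106 0.8185 0.112 ]
red [614 235  10   9  58] [618.3621 239.2931] [0.5027 0.857  0.112 ]
red [629 237  11   8  64] [633.8438 240.8906] [0.4948 0.8959 0.112 ]
```

```bash
cat > plan.py <<'E'
from h import *
import json
def down(yaw): return R.from_euler('z',yaw,degrees=True)*R.from_euler('x',180,degrees=True)
def cur():
    o=robot.get_obs(); return np.array(o['eef_pos']),R.from_euler('xyz',o['tool_rot'])
def plan(wps,start=None,vmax=36,wmax=6.5):
    """wps: (pos|None, Rot|None, grip, hold_rows[, vmax]); prints calls of 8 rows"""
    p,r=start or cur(); p=p*1000; rows=[]; tp,tr=p/1000,r
    for w in wps:
        tp=tp if w[0] is None else np.array(w[0]); tr=tr if w[1] is None else w[1]
        v=w[4] if len(w)>4 else vmax
        n=int(np.ceil(max(np.linalg.norm(tp*1000-p)/v,np.degrees((r.inv()*tr).magnitude())/wmax,1)-.02))
        for i in range(n,0,-1):
            d=np.round(r.inv().apply((tp*1000-p)/i),0)
            t=np.round(np.degrees((r.inv()*tr).as_rotvec())/i,1)
            rows.append([*d,*t,w[2]]); p=p+r.apply(d); r=r*R.from_rotvec(np.radians(t))
        rows+=[[0]*6+[w[2]]]*w[3]
    while len(rows)%8: rows.append([0]*6+[rows[-1][6]])
    for i in range(0,len(rows),8): print('['+','.join('['+','.join(f'{x:g}' for x in np.array(q)+0)+']' for q in rows[i:i+8])+']')
    print('end',p.round(1),r.as_euler('xyz',degrees=True).round(1),len(rows)/12)
def st():
    o=robot.get_obs(); print('t',round(o['time_s'],2),o['eef_pos'].round(4),np.degrees(o['tool_rot']).round(1),'q',o['joint_positions'].round(2),'F',o['ft_force'].round(1),'gap',round(o['finger_gap'],4),round(o['grip_force'],1))
E
python3 - <<'E'
from plan import *
hub=np.array([.5245,.3685])
def P(a,z,r=.065): return [*(hub+r*np.array([np.cos(np.radians(a)),np.sin(np.radians(a))])),z]
plan([([.45,-.35,.25],down(40),1,0),([.56,0,.25],down(85),1,0),(P(126.5,.22),down(126.5),1,2),(P(126.5,.104),down(126.5),1,2,24)])
E
```

```text
[[31,-15,-1,0,0,-2.2,1],[32,-14,-1,0,0,-2.2,1],[32,-13,-1,0,0,-2.2,1],[32,-12,-1,0,0,-2.2,1],[33,-10,-1,0,0,-2.2,1],[33,-9,-1,0,0,-2.3,1],[34,-8,-1,0,0,-2.2,1],[34,-6,-1,0,0,-2.3,1]]
[[34,-5,-1,0,0,-2.2,1],[34,-4,-1,0,0,-2.3,1],[35,-2,0,0,0,-2.2,1],[28,-18,0,0,0,-4.1,1],[29,-16,0,0,0,-4.1,1],[30,-14,0,0,0,-4.1,1],[31,-12,0,0,0,-4.1,1],[32,-9,0,0,0,-4.1,1]]
[[33,-7,0,0,0,-4.1,1],[33,-5,0,0,0,-4.1,1],[33,-2,0,0,0,-4.1,1],[34,0,0,0,0,-4.1,1],[33,3,0,0,0,-4.1,1],[33,5,0,0,0,-4,1],[34,-9,2,0,0,-3.5,1],[35,-7,3,0,0,-3.5,1]]
[[35,-5,2,0,0,-3.5,1],[36,-3,3,0,0,-3.4,1],[36,-1,2,0,0,-3.5,1],[36,1,3,0,0,-3.4,1],[35,4,2,0,0,-3.5,1],[35,6,3,0,0,-3.4,1],[35,8,2,0,0,-3.5,1],[34,10,3,0,0,-3.4,1]]
[[34,12,2,0,0,-3.5,1],[32,13,3,0,0,-3.4,1],[0,0,0,0,0,0,1],[0,0,0,0,0,0,1],[0,0,23,0,0,0,1],[0,0,23,0,0,0,1],[0,0,23,0,0,0,1],[0,0,23,0,0,0,1]]
[[0,0,24,0,0,0,1],[0,0,0,0,0,0,1],[0,0,0,0,0,0,1],[0,0,0,0,0,0,1],[0,0,0,0,0,0,1],[0,0,0,0,0,0,1],[0,0,0,0,0,0,1],[0,0,0,0,0,0,1]]
end [485.7 420.3 103.6] [-180.     0.   126.5] 4.0
```

servo_tool(
  plan=[
    [31, -15, -1, 0, 0, -2.2, 1],
    [32, -14, -1, 0, 0, -2.2, 1],
    [32, -13, -1, 0, 0, -2.2, 1],
    [32, -12, -1, 0, 0, -2.2, 1],
    [33, -10, -1, 0, 0, -2.2, 1],
    [33, -9, -1, 0, 0, -2.3, 1],
    [34, -8, -1, 0, 0, -2.2, 1],
    [34, -6, -1, 0, 0, -2.3, 1],
  ],
)

```text
time_s: 1.77
eef_pos: [0.3742, -0.4176, 0.2478]
tool_rot: [3.141, -0.0, 0.582]
ft_force: [0.8, -0.2, -0.5]
finger_gap: 0.087
grip_force: 0.0
```

servo_tool(
  plan=[
    [34, -5, -1, 0, 0, -2.2, 1],
    [34, -4, -1, 0, 0, -2.3, 1],
    [35, -2, 0, 0, 0, -2.2, 1],
    [28, -18, 0, 0, 0, -4.1, 1],
    [29, -16, 0, 0, 0, -4.1, 1],
    [30, -14, 0, 0, 0, -4.1, 1],
    [31, -12, 0, 0, 0, -4.1, 1],
    [32, -9, 0, 0, 0, -4.1, 1],
  ],
)

```text
time_s: 2.43
eef_pos: [0.4998, -0.1899, 0.2497]
tool_rot: [3.141, -0.0, 1.059]
ft_force: [0.5, 0.2, 0.1]
finger_gap: 0.0866
grip_force: 0.0
```

servo_tool(
  plan=[
    [33, -7, 0, 0, 0, -4.1, 1],
    [33, -5, 0, 0, 0, -4.1, 1],
    [33, -2, 0, 0, 0, -4.1, 1],
    [34, 0, 0, 0, 0, -4.1, 1],
    [33, 3, 0, 0, 0, -4.1, 1],
    [33, 5, 0, 0, 0, -4, 1],
    [34, -9, 2, 0, 0, -3.5, 1],
    [35, -7, 3, 0, 0, -3.5, 1],
  ],
)

```text
time_s: 3.1
eef_pos: [0.5491, 0.0711, 0.2448]
tool_rot: [3.14, 0.0, 1.608]
ft_force: [0.3, 0.9, -0.1]
finger_gap: 0.0869
grip_force: 0.0
```

servo_tool(
  plan=[
    [35, -5, 2, 0, 0, -3.5, 1],
    [36, -3, 3, 0, 0, -3.4, 1],
    [36, -1, 2, 0, 0, -3.5, 1],
    [36, 1, 3, 0, 0, -3.4, 1],
    [35, 4, 2, 0, 0, -3.5, 1],
    [35, 6, 3, 0, 0, -3.4, 1],
    [35, 8, 2, 0, 0, -3.5, 1],
    [34, 10, 3, 0, 0, -3.4, 1],
  ],
)

```text
time_s: 3.77
eef_pos: [0.4982, 0.3528, 0.2247]
tool_rot: [3.141, 0.0, 2.09]
ft_force: [0.5, -0.8, -0.9]
finger_gap: 0.087
grip_force: 0.0
```

servo_tool(
  plan=[
    [34, 12, 2, 0, 0, -3.5, 1],
    [32, 13, 3, 0, 0, -3.4, 1],
    [0, 0, 0, 0, 0, 0, 1],
    [0, 0, 0, 0, 0, 0, 1],
    [0, 0, 0, 0, 0, 0, 1],
    [0, 0, 0, 0, 0, 0, 1],
    [0, 0, 0, 0, 0, 0, 1],
    [0, 0, 0, 0, 0, 0, 1],
  ],
)

```text
time_s: 4.43
eef_pos: [0.4864, 0.4191, 0.2198]
tool_rot: [3.141, 0.0, 2.205]
ft_force: [0.8, 0.5, 0.8]
finger_gap: 0.0873
grip_force: 0.0
```

Run:
```python
from plan import *
st()
hub=np.array([.5245,.3685])
def P(a,z,r=.065): return [*(hub+r*np.array([np.cos(np.radians(a)),np.sin(np.radians(a))])),z]
plan([(P(126.5,.104),down(126.5),1,1,24),(None,None,0,6)])
print('arc')
plan([(P(a,.104),down(a),0,0) for a in np.linspace(126.5,185,14)[1:]]+[(None,None,0,2)],start=(np.array(P(126.5,.104)),down(126.5)))
```

```text
t 4.43 [0.4864 0.4191 0.2198] [180.    0.  126.3] q [ 0.54  0.57  1.41 -0.    1.16 -0.1 ] F [0.8 0.5 0.8] gap 0.0873 0.0
[[0,0,23,0,0,0,1],[0,0,23,0,0,0,1],[1,0,23,0,0,-0.1,1],[0,0,23,0,0,0,1],[1,1,24,0,0,-0.1,1],[0,0,0,0,0,0,1],[0,0,0,0,0,0,0],[0,0,0,0,0,0,0]]
[[0,0,0,0,0,0,0],[0,0,0,0,0,0,0],[0,0,0,0,0,0,0],[0,0,0,0,0,0,0],[0,0,0,0,0,0,0],[0,0,0,0,0,0,0],[0,0,0,0,0,0,0],[0,0,0,0,0,0,0]]
end [486.  421.3 103.8] [180.    0.  126.5] 1.3333333333333333
arc
[[0,-5,0,0,0,-4.5,0],[0,-5,0,0,0,-4.5,0],[-1,-5,0,0,0,-4.5,0],[0,-5,0,0,0,-4.5,0],[0,-5,0,0,0,-4.5,0],[0,-6,0,0,0,-4.5,0],[0,-5,0,0,0,-4.5,0],[-1,-5,0,0,0,-4.5,0]]
[[0,-5,0,0,0,-4.5,0],[0,-5,0,0,0,-4.5,0],[0,-5,0,0,0,-4.5,0],[0,-5,0,0,0,-4.5,0],[-1,-5,0,0,0,-4.5,0],[0,0,0,0,0,0,0],[0,0,0,0,0,0,0],[0,0,0,0,0,0,0]]
end [460.2 363.1 104. ] [-180.    0. -175.] 1.3333333333333333
```

servo_tool(
  plan=[
    [0, 0, 23, 0, 0, 0, 1],
    [0, 0, 23, 0, 0, 0, 1],
    [1, 0, 23, 0, 0, 0, 1],
    [0, 0, 23, 0, 0, 0, 1],
    [1, 1, 24, 0, 0, 0, 1],
    [0, 0, 0, 0, 0, 0, 1],
    [0, 0, 0, 0, 0, 0, 0],
    [0, 0, 0, 0, 0, 0, 0],
  ],
  newtons=10,
)

```text
time_s: 5.1
eef_pos: [0.4863, 0.4226, 0.1048]
tool_rot: [3.14, 0.0, 2.206]
ft_force: [0.4, 1.7, 0.6]
finger_gap: 0.0801
grip_force: 0.0
```

servo_tool(
  plan=[
    [0, 0, 0, 0, 0, 0, 0],
    [0, 0, 0, 0, 0, 0, 0],
    [0, 0, 0, 0, 0, 0, 0],
    [0, 0, 0, 0, 0, 0, 0],
    [0, 0, 0, 0, 0, 0, 0],
    [0, 0, 0, 0, 0, 0, 0],
    [0, 0, 0, 0, 0, 0, 0],
    [0, 0, 0, 0, 0, 0, 0],
  ],
)

```text
time_s: 5.77
eef_pos: [0.4853, 0.4225, 0.1035]
tool_rot: [-3.142, -0.0, 2.207]
ft_force: [0.1, 0.5, -0.8]
finger_gap: 0.0283
grip_force: 0.0
```

servo_tool(
  plan=[
    [0, -5, 0, 0, 0, -4.5, 0],
    [0, -5, 0, 0, 0, -4.5, 0],
    [-1, -5, 0, 0, 0, -4.5, 0],
    [0, -5, 0, 0, 0, -4.5, 0],
    [0, -5, 0, 0, 0, -4.5, 0],
    [0, -6, 0, 0, 0, -4.5, 0],
    [0, -5, 0, 0, 0, -4.5, 0],
    [-1, -5, 0, 0, 0, -4.5, 0],
  ],
)

```text
time_s: 6.43
eef_pos: [0.4616, 0.3899, 0.1036]
tool_rot: [3.141, -0.001, 2.839]
ft_force: [-2.6, 1.6, 1.5]
finger_gap: 0.0143
grip_force: 9.9
```

servo_tool(
  plan=[
    [0, -5, 0, 0, 0, -4.5, 0],
    [0, -5, 0, 0, 0, -4.5, 0],
    [0, -5, 0, 0, 0, -4.5, 0],
    [0, -5, 0, 0, 0, -4.5, 0],
    [-1, -5, 0, 0, 0, -4.5, 0],
    [0, 0, 0, 0, 0, 0, 0],
    [0, 0, 0, 0, 0, 0, 0],
    [0, 0, 0, 0, 0, 0, 0],
  ],
)

```text
time_s: 7.1
eef_pos: [0.4585, 0.3642, 0.1036]
tool_rot: [-3.14, -0.003, -3.057]
ft_force: [-3.5, -2.8, 4.9]
finger_gap: 0.014
grip_force: 10.0
```

Run:
```python
from plan import *
st()
```

```text
t 7.1 [0.4585 0.3642 0.1036] [-179.9   -0.2 -175.1] q [ 0.48  0.66  1.64 -0.    0.84 -1.17] F [-3.5 -2.8  4.9] gap 0.014 10.0
```

Run:
```python
from plan import *
plan([(None,None,1,8),([.4585,.3642,.25],None,1,0),([.50,.10,.30],down(95),1,2)])
```

```text
[[0,0,0,0,0,0,1],[0,0,0,0,0,0,1],[0,0,0,0,0,0,1],[0,0,0,0,0,0,1],[0,0,0,0,0,0,1],[0,0,0,0,0,0,1],[0,0,0,0,0,0,1],[0,0,0,0,0,0,1]]
[[0,0,0,0,0,0,1],[0,0,-29,0,0,0,1],[0,0,-29,0,0,0,1],[0,0,-29,0,0,0,1],[0,0,-30,0,0,0,1],[0,0,-29,0,0,0,1],[-1,-19,-4,0,0,6.4,1],[-3,-19,-4,0,0,6.4,1]]
[[-6,-18,-4,0,0,6.4,1],[-8,-18,-3,0,0,6.4,1],[-9,-17,-4,0,0,6.4,1],[-11,-15,-3,0,0,6.4,1],[-13,-14,-4,0,0,6.4,1],[-14,-13,-3,0,0,6.4,1],[-16,-11,-4,0,0,6.4,1],[-17,-9,-3,0,0,6.5,1]]
[[-18,-7,-4,0,0,6.4,1],[-18,-5,-3,-0.1,0,6.5,1],[-19,-3,-4,0,0,6.4,1],[-19,-1,-3,-0.1,0.1,6.5,1],[0,0,0,0,0,0,1],[0,0,0,0,0,0,1],[0,0,0,0,0,0,1],[0,0,0,0,0,0,1]]
end [499.7  99.8 299.9] [180.  -0.  95.] 2.6666666666666665
```

servo_tool(
  plan=[
    [0, 0, 0, 0, 0, 0, 1],
    [0, 0, 0, 0, 0, 0, 1],
    [0, 0, 0, 0, 0, 0, 1],
    [0, 0, 0, 0, 0, 0, 1],
    [0, 0, 0, 0, 0, 0, 1],
    [0, 0, 0, 0, 0, 0, 1],
    [0, 0, 0, 0, 0, 0, 1],
    [0, 0, 0, 0, 0, 0, 1],
  ],
)

```text
time_s: 7.77
eef_pos: [0.4597, 0.365, 0.1035]
tool_rot: [3.141, 0.0, -3.055]
ft_force: [0.5, -0.1, 0.3]
finger_gap: 0.0593
grip_force: 0.0
```

servo_tool(
  plan=[
    [0, 0, 0, 0, 0, 0, 1],
    [0, 0, -29, 0, 0, 0, 1],
    [0, 0, -29, 0, 0, 0, 1],
    [0, 0, -29, 0, 0, 0, 1],
    [0, 0, -30, 0, 0, 0, 1],
    [0, 0, -29, 0, 0, 0, 1],
    [-1, -19, -4, 0, 0, 6.4, 1],
    [-3, -19, -4, 0, 0, 6.4, 1],
  ],
)

```text
time_s: 8.43
eef_pos: [0.4658, 0.3278, 0.2601]
tool_rot: [3.139, 0.005, 3.001]
ft_force: [0.5, 0.2, -0.7]
finger_gap: 0.0867
grip_force: 0.0
```

servo_tool(
  plan=[
    [-6, -18, -4, 0, 0, 6.4, 1],
    [-8, -18, -3, 0, 0, 6.4, 1],
    [-9, -17, -4, 0, 0, 6.4, 1],
    [-11, -15, -3, 0, 0, 6.4, 1],
    [-13, -14, -4, 0, 0, 6.4, 1],
    [-14, -13, -3, 0, 0, 6.4, 1],
    [-16, -11, -4, 0, 0, 6.4, 1],
    [-17, -9, -3, 0, 0, 6.5, 1],
  ],
)

```text
time_s: 9.1
eef_pos: [0.4888, 0.1746, 0.2859]
tool_rot: [3.141, 0.0, 2.104]
ft_force: [-0.1, -0.3, -0.1]
finger_gap: 0.0871
grip_force: 0.0
```

servo_tool(
  plan=[
    [-18, -7, -4, 0, 0, 6.4, 1],
    [-18, -5, -3, 0, 0, 6.5, 1],
    [-19, -3, -4, 0, 0, 6.4, 1],
    [-19, -1, -3, 0, 0, 6.5, 1],
    [0, 0, 0, 0, 0, 0, 1],
    [0, 0, 0, 0, 0, 0, 1],
    [0, 0, 0, 0, 0, 0, 1],
    [0, 0, 0, 0, 0, 0, 1],
  ],
)

```text
time_s: 9.77
eef_pos: [0.5003, 0.1011, 0.2993]
tool_rot: [-3.141, -0.0, 1.661]
ft_force: [0.9, 0.3, -0.9]
finger_gap: 0.0872
grip_force: 0.0
```

```bash
cat > look.py <<'E'
from plan import *
def lever(p):
    f=p['frame'].astype(int); r=((f[...,0]>140)&(f[...,1]<70)&(f[...,2]<70)).astype(np.uint8)
    k,lab,s_,ce=cv2.connectedComponentsWithStats(r)
    h=proj(p,[.5245,.3685,.112])
    for i in range(1,k):
        if s_[i,4]>40 and np.hypot(*(ce[i]-h))<40:
            v,u=np.nonzero(lab==i); W=np.array([pix(p,a,b,.112)[:2] for a,b in zip(u,v)])
            c=W.mean(0); d=np.linalg.svd(W-c)[2][0]; print('lever',c.round(4),'axis',round(np.degrees(np.arctan2(d[1],d[0]))%180,1),'from hub',np.degrees(np.arctan2(c[1]-.3685,c[0]-.5245)).round(1),s_[i,4])
def bottles(p,L=('bottle_1',)):
    for l in L:
        for d in robot.landmark_of(p,l): 
            print(l,round(d['p'],2),np.round(d['point'],4))
E
python3 - <<'E'
from look import *
st()
for n in ('top','scene'):
    p=shot(n,n+'1'); lever(p); bottles(p,('bottle_1','valve_hub','valve_tip'))
im=cv2.imread('pics/top1.png'); im=cv2.resize(im[130:330,110:510],None,fx=2,fy=2,interpolation=cv2.INTER_CUBIC); cv2.imwrite('pics/c1.png',im)
E
```

```text
t 9.77 [0.5003 0.1011 0.2993] [-180.    -0.    95.2] q [-0.02  0.3   1.64  0.    1.2  -0.11] F [ 0.9  0.3 -0.9] gap 0.0872 0.0
bottle_1 0.94 [ 0.6869 -0.094  -0.004 ]
bottle_1 0.86 [ 0.4312 -0.4299  0.0296]
bottle_1 0.7 [ 0.6072 -0.3124  0.0257]
bottle_1 0.64 [ 0.4343 -0.1681  0.0273]
valve_hub 0.4 [ 0.4373 -0.1667  0.0287]
lever [0.491 0.367] axis 4.2 from hub -177.4 106
bottle_1 0.9 [ 0.4374 -0.1675  0.0284]
bottle_1 0.78 [ 0.6081 -0.3102  0.0276]
bottle_1 0.78 [ 0.4277 -0.4325  0.0296]
bottle_1 0.77 [ 0.684  -0.0923  0.0038]
bottle_1 0.67 [0.5957 0.1582 0.1029]
bottle_1 0.49 [ 0.7577 -0.1054  0.0014]
valve_hub 0.71 [0.5249 0.3711 0.1087]
valve_hub 0.69 [ 0.6118 -0.3123  0.0276]
valve_tip 0.7 [0.4417 0.3653 0.1053]
valve_tip 0.47 [ 0.7276  0.1928 -0.0023]
```

View pics/c1.png

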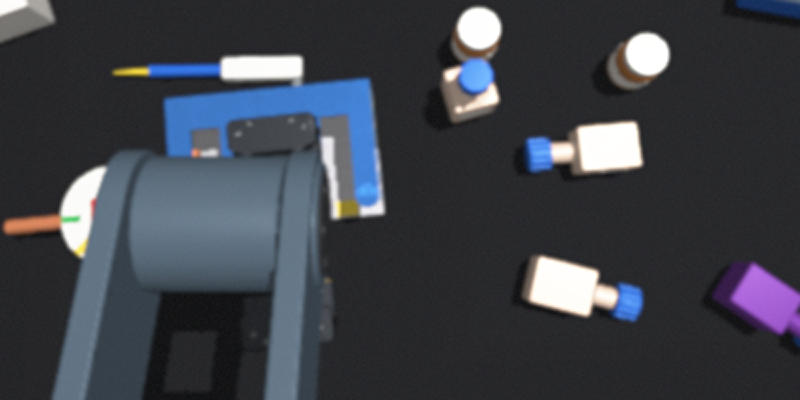

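```bash
cat >> look.py <<'E'
def caps(ps):
    "triangulate blue caps seen in all pictures, near guesses"
    out=[]
    for p in ps:
        f=p['frame'].astype(int); b=((f[...,2]-f[...,0]>60)&(f[...,2]-f[...,1]>20)).astype(np.uint8)
        k,_,s,ce=cv2.connectedComponentsWithStats(b); out.append([c for c,q in zip(ce[1:],s[1:]) if 30<q[4]<400])
    return out
def tri(ps,us):
    A=[];B=[]
    for p,u in zip(ps,us):
        d=p['pose'][:3,:3]@np.linalg.solve(p['mtx'],[*u,1.]); d/=np.linalg.norm(d); M=np.eye(3)-np.outer(d,d); A.append(M);B.append(M@p['pose'][:3,3])
    X=np.linalg.lstsq(np.vstack(A),np.hstack(B),rcond=None)[0]
    return X
def capfind(ps,g):
    cs=caps(ps); us=[min(c,key=lambda u:np.hypot(*(u-proj(p,g)))) for p,c in zip(ps,cs)]
    X=tri(ps,us); return X,[np.hypot(*(proj(p,X)-u)).round(1) for p,u in zip(ps,us)]
O=np.array([.592,.158]); YR=np.radians(4.95)
def rk(x,y,z): return [O[0]+np.cos(YR)*x-np.sin(YR)*y,O[1]+np.sin(YR)*x+np.cos(YR)*y,z]
E
python3 - <<'E'
from look import *
ps=[shot('top'),shot('scene')]
print(capfind(ps,[.685,-.093,.13]))
print(capfind(ps,[.40,-.295,.03]),capfind(ps,[.598,-.186,.03]))
print(rk(-.16,-.08,0),rk(.03,-.08,0))
plan([([.58,-.05,.25],None,1,0),([.685,-.093,.22],down(71.6),1,1)])
E
```

```text
(array([ 0.68893003, -0.10048404,  0.12254856]), [np.float64(2.4), np.float64(1.9)])
(array([ 0.40306227, -0.29552759,  0.03151712]), [np.float64(0.4), np.float64(0.3)]) (array([ 0.59318918, -0.17158517,  0.04390323]), [np.float64(4.6), np.float64(3.5)])
[np.float64(0.4394996490249632), np.float64(0.06449255135289696), 0] [np.float64(0.628791020558622), np.float64(0.08088696085450241), 0]
[[-31,13,10,0,0,0,1],[-31,13,10,0,0,0,1],[-32,13,10,0,0,0,1],[-31,13,10,0,0,0,1],[-32,14,10,0,0,0,1],[-13,25,7,0,0,5.9,1],[-10,26,8,0,0,5.9,1],[-8,27,7,0,0,5.8,1]]
[[-5,28,8,0,0,5.9,1],[0,0,0,0,0,0,1],[0,0,0,0,0,0,1],[0,0,0,0,0,0,1],[0,0,0,0,0,0,1],[0,0,0,0,0,0,1],[0,0,0,0,0,0,1],[0,0,0,0,0,0,1]]
end [684.5 -93.3 219.5] [-180.     0.    71.6] 1.3333333333333333
```

Run:
```python
from look import *
p=shot('top'); s=shot('scene','scene2')
for c in caps([p])[0]: 
    if 320<c[0]<390: print(c,pix(p,*c,.138),pix(p,*c,.029))
for c in caps([s])[0]: 
    if 220<c[0]<340: print(c,pix(s,*c,.13),pix(s,*c,.029))
im=cv2.imread('pics/scene2.png'); cv2.imwrite('pics/c2.png',cv2.resize(im[150:280,200:340],None,fx=4,fy=4,interpolation=cv2.INTER_CUBIC))
im=cv2.imread('pics/top1.png'); cv2.imwrite('pics/c2.png',np.vstack([cv2.resize(im[140:215,310:450],None,fx=4,fy=4,interpolation=cv2.INTER_CUBIC),cv2.resize(cv2.imread('pics/scene2.png')[180:255,220:360],None,fx=4,fy=4,interpolation=cv2.INTER_CUBIC)]))
```

```text
[347.49596774 167.50403226] [ 0.68319477 -0.09342854  0.138     ] [ 0.70748425 -0.10461299  0.029     ]
[378.95714286 206.65238095] [ 0.58691785 -0.16561026  0.138     ] [ 0.59912562 -0.18585273  0.029     ]
[331.32876712  32.63013699] [-1.24964798 -0.6420757   0.13      ] [-1.6313278  -0.78045612  0.029     ]
[232.88461538  78.34615385] [-0.20181044 -0.80793491  0.13      ] [-0.44550825 -0.9681561   0.029     ]
[222.33333333 151.63636364] [ 0.49666892 -0.43437471  0.13      ] [ 0.34494871 -0.54540452  0.029     ]
[268.77777778 168.97222222] [ 0.5448219 -0.2163548  0.13     ] [ 0.3994426  -0.29867516  0.029     ]
[279.10791367 199.97482014] [ 0.69897774 -0.10163398  0.13      ] [ 0.5738981  -0.16884761  0.029     ]
```

View pics/c2.png

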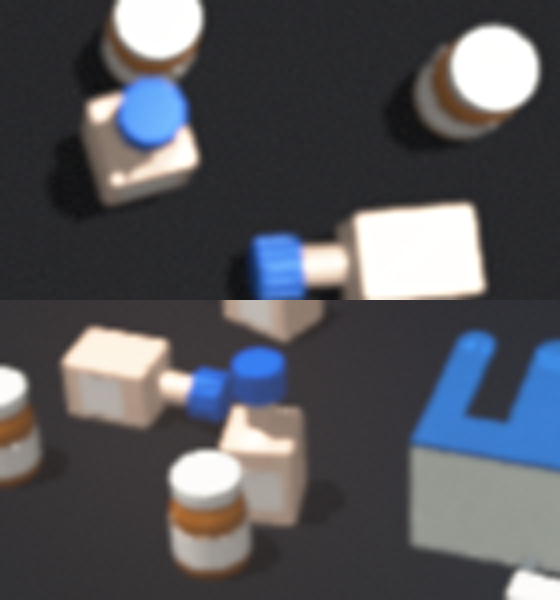

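Run:
```python
from look import *
C=[.6845,-.0935]
plan([([.58,-.05,.26],None,1,0),([*C,.22],down(111),1,1),([*C,.125],None,1,1,20),(None,None,0,11)])
```

```text
[[-31,13,8,0,0,0,1],[-31,13,8,0,0,0,1],[-32,13,8,0,0,0,1],[-31,13,8,0,0,0,1],[-32,14,8,0,0,0,1],[-13,25,10,0,0,-4,1],[-15,24,10,0,0,-4,1],[-16,23,10,0,0,-4,1]]
[[-18,22,10,0,0,-3.9,1],[0,0,0,0,0,0,1],[0,0,19,0,0,0,1],[0,0,19,0,0,0,1],[0,0,19,0,0,0,1],[0,0,19,0,0,0,1],[0,0,19,0,0,0,1],[0,0,0,0,0,0,1]]
[[0,0,0,0,0,0,0],[0,0,0,0,0,0,0],[0,0,0,0,0,0,0],[0,0,0,0,0,0,0],[0,0,0,0,0,0,0],[0,0,0,0,0,0,0],[0,0,0,0,0,0,0],[0,0,0,0,0,0,0]]
[[0,0,0,0,0,0,0],[0,0,0,0,0,0,0],[0,0,0,0,0,0,0],[0,0,0,0,0,0,0],[0,0,0,0,0,0,0],[0,0,0,0,0,0,0],[0,0,0,0,0,0,0],[0,0,0,0,0,0,0]]
end [684.8 -93.2 124.5] [-180.   -0.  111.] 2.6666666666666665
```

servo_tool(
  plan=[
    [-31, 13, 8, 0, 0, 0, 1],
    [-31, 13, 8, 0, 0, 0, 1],
    [-32, 13, 8, 0, 0, 0, 1],
    [-31, 13, 8, 0, 0, 0, 1],
    [-32, 14, 8, 0, 0, 0, 1],
    [-13, 25, 10, 0, 0, -4, 1],
    [-15, 24, 10, 0, 0, -4, 1],
    [-16, 23, 10, 0, 0, -4, 1],
  ],
)

```text
time_s: 11.03
eef_pos: [0.6595, -0.084, 0.229]
tool_rot: [-3.142, -0.0, 1.87]
ft_force: [-0.0, -0.5, 1.1]
finger_gap: 0.0867
grip_force: 0.0
```

servo_tool(
  plan=[
    [-18, 22, 10, 0, 0, -3.9, 1],
    [0, 0, 0, 0, 0, 0, 1],
    [0, 0, 19, 0, 0, 0, 1],
    [0, 0, 19, 0, 0, 0, 1],
    [0, 0, 19, 0, 0, 0, 1],
    [0, 0, 19, 0, 0, 0, 1],
    [0, 0, 19, 0, 0, 0, 1],
    [0, 0, 0, 0, 0, 0, 1],
  ],
)

```text
time_s: 11.7
eef_pos: [0.6816, -0.0923, 0.1202]
tool_rot: [-3.134, -0.005, 1.936]
ft_force: [-1.1, 0.2, -0.9]
finger_gap: 0.0871
grip_force: 0.0
```

servo_tool(
  plan=[
    [0, 0, 0, 0, 0, 0, 0],
    [0, 0, 0, 0, 0, 0, 0],
    [0, 0, 0, 0, 0, 0, 0],
    [0, 0, 0, 0, 0, 0, 0],
    [0, 0, 0, 0, 0, 0, 0],
    [0, 0, 0, 0, 0, 0, 0],
    [0, 0, 0, 0, 0, 0, 0],
    [0, 0, 0, 0, 0, 0, 0],
  ],
  newtons=25,
)

```text
time_s: 12.37
eef_pos: [0.6849, -0.0932, 0.1248]
tool_rot: [3.141, 0.0, 1.937]
ft_force: [0.6, 0.6, -0.1]
finger_gap: 0.0416
grip_force: 0.0
```

Run:
```python
from look import *
st()
p,r=cur(); z=p[2]+.008
plan([([p[0],p[1],z],None,0,1,8),([.45,-.03,z],down(100),0,0,24),(rk(-.16,-.08,z),down(95),0,3,24)])
```

```text
t 12.37 [ 0.6849 -0.0932  0.1248] [180.   0. 111.] q [-0.3   0.74  1.34 -0.    1.05 -0.66] F [ 0.6  0.6 -0.1] gap 0.0416 0.0
[[0,0,-8,0,0,0,0],[0,0,0,0,0,0,0],[13,-18,0,0,0,1,0],[13,-18,0,0,0,1,0],[12,-18,0,0,0,1,0],[12,-19,0,0,0,1,0],[12,-19,0,0,0,1,0],[11,-19,0,0,0,1,0]]
[[11,-19,0,0,0,1,0],[11,-19,0,0,0,1,0],[10,-20,0,0,0,1,0],[10,-19,0,0,0,1,0],[10,-20,0,0,0,1,0],[24,1,0,0,0,1.2,0],[24,1,0,0,0,1.3,0],[24,1,0,0,0,1.2,0]]
[[23,0,0,0,0,1.3,0],[0,0,0,0,0,0,0],[0,0,0,0,0,0,0],[0,0,0,0,0,0,0],[0,0,0,0,0,0,0],[0,0,0,0,0,0,0],[0,0,0,0,0,0,0],[0,0,0,0,0,0,0]]
end [439.7  64.3 132.7] [180.   0.  95.] 2.0
```

servo_tool(
  plan=[
    [0, 0, 0, 0, 0, 0, 0],
    [0, 0, 0, 0, 0, 0, 0],
    [0, 0, 0, 0, 0, 0, 0],
    [0, 0, 0, 0, 0, 0, 0],
    [0, 0, 0, 0, 0, 0, 0],
    [0, 0, -4, 0, 0, 0, 0],
    [0, 0, -4, 0, 0, 0, 0],
    [0, 0, 0, 0, 0, 0, 0],
  ],
)

```text
time_s: 13.03
eef_pos: [0.685, -0.0931, 0.1327]
tool_rot: [3.141, 0.0, 1.937]
ft_force: [-0.0, 0.5, -3.4]
finger_gap: 0.0393
grip_force: 25.0
```

servo_tool(
  plan=[
    [7, -9, 0, 0, 0, 0.5, 0],
    [12, -18, 0, 0, 0, 1.5, 0],
    [13, -18, 0, 0, 0, 1, 0],
    [12, -18, 0, 0, 0, 1, 0],
    [12, -19, 0, 0, 0, 1, 0],
    [12, -19, 0, 0, 0, 1, 0],
    [11, -19, 0, 0, 0, 1, 0],
    [11, -19, 0, 0, 0, 1, 0],
  ],
)

```text
time_s: 13.7
eef_pos: [0.5244, -0.0483, 0.1326]
tool_rot: [3.141, 0.0, 1.796]
ft_force: [-0.5, -0.1, -4.1]
finger_gap: 0.0395
grip_force: 25.0
```

servo_tool(
  plan=[
    [11, -19, 0, 0, 0, 1, 0],
    [10, -20, 0, 0, 0, 1, 0],
    [10, -19, 0, 0, 0, 1, 0],
    [5, -12, 0, 0, 0, 1, 0],
    [8, -6, 0, 0, 0, 1, 0],
    [24, 1, 0, 0, 0, 1.2, 0],
    [24, 1, 0, 0, 0, 1.3, 0],
    [24, 1, 0, 0, 0, 1.2, 0],
  ],
)

```text
time_s: 14.37
eef_pos: [0.437, 0.052, 0.1328]
tool_rot: [3.141, 0.0, 1.642]
ft_force: [0.6, 0.5, -2.4]
finger_gap: 0.0394
grip_force: 25.0
```

servo_tool(
  plan=[
    [16, 0, 0, 0, 0, 1.3, 0],
    [6, 0, 0, 0, 0, 0, 0],
    [0, 0, 0, 0, 0, 0, 0],
    [0, 0, 0, 0, 0, 0, 0],
    [0, 0, 0, 0, 0, 0, 0],
    [0, 0, 0, 0, 0, 0, 0],
    [0, 0, 0, 0, 0, 0, 0],
    [0, 0, 0, 0, 0, 0, 0],
  ],
)

```text
time_s: 15.03
eef_pos: [0.4355, 0.0727, 0.1325]
tool_rot: [3.142, 0.0, 1.621]
ft_force: [-0.5, -1.2, -3.2]
finger_gap: 0.0394
grip_force: 25.0
```

Run:
```python
from look import *
st()
ps=[shot('top','top3'),shot('scene','scene3')]
print(capfind(ps,[.44,.064,.135]))
for p in ps: bottles(p)
im=np.vstack([cv2.resize(cv2.imread('pics/top3.png')[160:290,190:390],None,fx=3,fy=3),cv2.resize(cv2.imread('pics/scene3.png')[150:220,260:460],None,fx=3,fy=3)]); cv2.imwrite('pics/c3.png',im)
z=cur()[0][2]
plan([(rk(-.16,-.08,z),down(95),0,1,10),(rk(-.06,-.08,z),None,0,0,18),(rk(.0,-.08,z),None,0,2,14)])
```

```text
t 15.03 [0.4355 0.0727 0.1325] [180.    0.   92.9] q [-0.09  0.48  1.98 -0.    0.68 -0.14] F [-0.5 -1.2 -3.2] gap 0.0394 25.0
(array([ 0.5896964 , -0.17476917,  0.16213164]), [np.float64(6.3), np.float64(4.4)])
bottle_1 0.93 [ 0.607  -0.3125  0.0298]
bottle_1 0.83 [ 0.4359 -0.1688  0.0279]
bottle_1 0.78 [ 0.4365 -0.1639  0.0282]
bottle_1 0.75 [ 0.6081 -0.3095  0.0275]
bottle_1 0.64 [0.436  0.0707 0.0098]
bottle_1 0.57 [ 0.4297 -0.4298  0.0284]
[[-9,4,0,0,0,-2.1,0],[0,0,0,0,0,0,0],[0,17,0,0,0,0,0],[0,17,0,0,0,0,0],[0,16,0,0,0,0,0],[0,17,0,0,0,0,0],[0,16,0,0,0,0,0],[0,17,0,0,0,0,0]]
[[0,12,0,0,0,0,0],[0,12,0,0,0,0,0],[0,12,0,0,0,0,0],[0,12,0,0,0,0,0],[0,12,0,0,0,0,0],[0,0,0,0,0,0,0],[0,0,0,0,0,0,0],[0,0,0,0,0,0,0]]
end [599.2  78.3 132.5] [180.   0.  95.] 1.3333333333333333
```

View pics/c3.png

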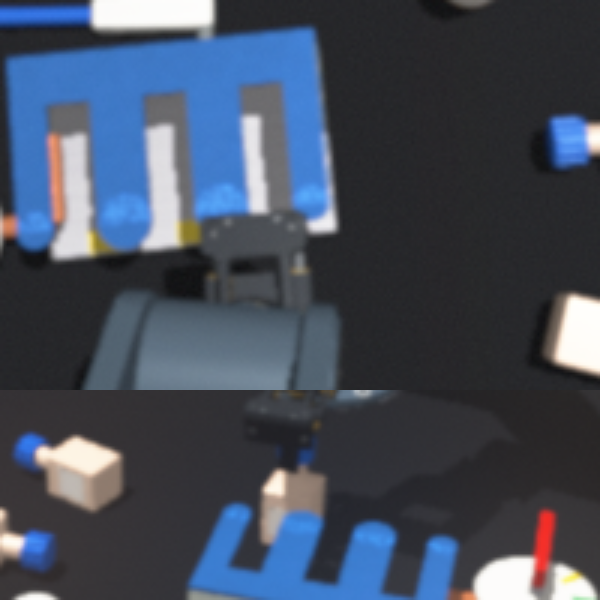

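servo_tool(
  plan=[
    [-9, 4, 0, 0, 0, -2, 0],
    [0, 0, 0, 0, 0, 0, 0],
    [0, 17, 0, 0, 0, 0, 0],
    [0, 17, 0, 0, 0, 0, 0],
    [0, 16, 0, 0, 0, 0, 0],
    [0, 17, 0, 0, 0, 0, 0],
    [0, 16, 0, 0, 0, 0, 0],
    [0, 17, 0, 0, 0, 0, 0],
  ],
)

```text
time_s: 15.9
eef_pos: [0.5395, 0.0736, 0.1323]
tool_rot: [-3.141, -0.0, 1.656]
ft_force: [-0.4, 0.5, -3.1]
finger_gap: 0.0394
grip_force: 25.0
```

servo_tool(
  plan=[
    [0, 12, 0, 0, 0, 0, 0],
    [0, 12, 0, 0, 0, 0, 0],
    [0, 12, 0, 0, 0, 0, 0],
    [0, 12, 0, 0, 0, 0, 0],
    [0, 12, 0, 0, 0, 0, 0],
    [0, 0, 0, 0, 0, 0, 0],
    [0, 0, 0, 0, 0, 0, 0],
    [0, 0, 0, 0, 0, 0, 0],
  ],
)

```text
time_s: 16.57
eef_pos: [0.5988, 0.0786, 0.1327]
tool_rot: [-3.142, -0.0, 1.657]
ft_force: [-0.1, -0.1, -0.3]
finger_gap: 0.04
grip_force: 24.8
```

Run:
```python
from look import *
st()
z=cur()[0][2]
plan([(rk(.03,-.08,z),down(95),0,4,8)])
```

```text
t 16.57 [0.5988 0.0786 0.1327] [-180.    -0.    94.9] q [-0.05  0.64  1.58  0.    0.93 -0.14] F [-0.1 -0.1 -0.3] gap 0.04 24.8
[[0,8,0,0,0,0,0],[0,7,0,0,0,0,0],[0,8,0,0,0,0,0],[0,7,0,0,0,-0.1,0],[0,0,0,0,0,0,0],[0,0,0,0,0,0,0],[0,0,0,0,0,0,0],[0,0,0,0,0,0,0]]
end [628.6  81.2 132.7] [-180.   -0.   95.] 0.6666666666666666
```

servo_tool(
  plan=[
    [0, 8, 0, 0, 0, 0, 0],
    [0, 7, 0, 0, 0, 0, 0],
    [0, 8, 0, 0, 0, 0, 0],
    [0, 7, 0, 0, 0, 0, 0],
    [0, 0, 0, 0, 0, 0, 0],
    [0, 0, 0, 0, 0, 0, 0],
    [0, 0, 0, 0, 0, 0, 0],
    [0, 0, 0, 0, 0, 0, 0],
  ],
)

```text
time_s: 17.23
eef_pos: [0.6294, 0.081, 0.1326]
tool_rot: [3.14, 0.0, 1.657]
ft_force: [-1.2, 0.4, -0.7]
finger_gap: 0.0397
grip_force: 24.8
```

servo_tool(
  plan=[
    [0, 1, 0, 0, 0, 0, 0],
    [0, 1, 0, 0, 0, 0, 0],
    [0, 1, 0, 0, 0, 0, 0],
    [0, 0, 0, 0, 0, 0, 0],
    [0, 0, 0, 0, 0, 0, 0],
    [0, 0, 0, 0, 0, 0, 0],
    [0, 0, 0, 0, 0, 0, 0],
    [0, 0, 0, 0, 0, 0, 0],
  ],
)

```text
time_s: 17.9
eef_pos: [0.6299, 0.081, 0.1324]
tool_rot: [-3.137, 0.0, 1.658]
ft_force: [-6.5, -1.3, 2.3]
finger_gap: 0.0396
grip_force: 24.7
```

Run:
```python
from look import *
st()
ps=[shot('top','top4'),shot('scene','scene4')]
for p in ps: bottles(p)
im=np.vstack([cv2.resize(cv2.imread('pics/top4.png')[140:260,190:390],None,fx=3,fy=3),cv2.resize(cv2.imread('pics/scene4.png')[170:250,260:460],None,fx=3,fy=3)]); cv2.imwrite('pics/c4.png',im)
```

```text
t 17.9 [0.6299 0.081  0.1324] [-179.7    0.    95. ] q [-0.05  0.67  1.49 -0.    0.98 -0.13] F [-6.5 -1.3  2.3] gap 0.0396 24.7
bottle_1 0.81 [ 0.4345 -0.4312  0.0284]
bottle_1 0.7 [ 0.6074 -0.3146  0.0269]
bottle_1 0.58 [ 0.4407 -0.1684  0.0292]
bottle_1 0.84 [ 0.431  -0.4299  0.0297]
bottle_1 0.8 [ 0.4395 -0.162   0.0286]
bottle_1 0.6 [ 0.6093 -0.3143  0.0278]
```

View pics/c4.png

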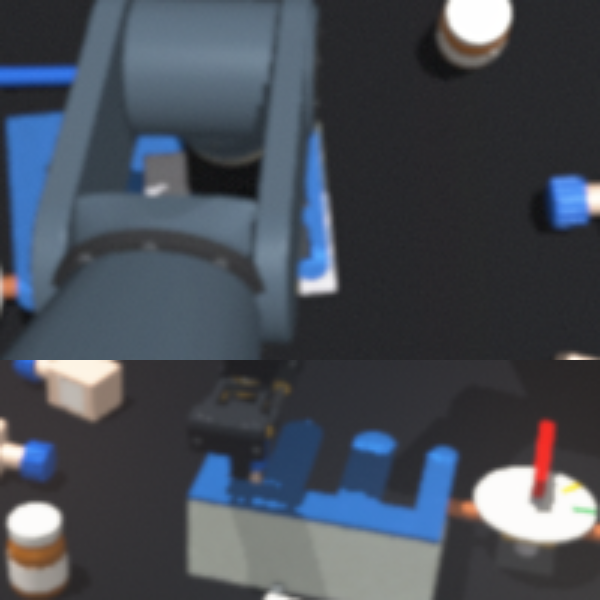

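Run:
```python
from look import *
D=[(.6247,.2395,.528,1.434),(.6421,.2198,.57,1.41),(.5855,.1036,.66,1.64),(.5104,.2993,.30,1.64),(.6912,.1248,.74,1.34),(.4415,.1325,.48,1.98),(.6039,.1327,.64,1.58),(.6351,.1324,.67,1.49)]
A=[];b=[]
for r,z,a,c in D:
    A+= [[1,0,np.sin(a),np.sin(a+c),np.cos(a+c)],[0,1,np.cos(a),np.cos(a+c),-np.sin(a+c)]]; b+=[r,z]
x,res,_,s=np.linalg.lstsq(np.array(A),np.array(b),rcond=None); print('a1,d1-Lt,L2,L3,e',x,np.abs(np.array(A)@x-b).max(),s)
A=np.array(A)[:,:4]; x=np.linalg.lstsq(A,np.array(b),rcond=None)[0]; print(x,np.abs(A@x-b).max())
plan([(None,None,1,7),([.6280,.081,.25],None,1,0,30)])
```

```text
a1,d1-Lt,L2,L3,e [ 0.01609556 -0.0100417   0.58305944  0.38896795  0.11637938] 0.004499770203326148 [4.87692928 3.98532146 0.38797629 0.34236363 0.25501995]
[-0.02525    -0.07450222  0.54464262  0.38954548] 0.030180205113995606
[[0,0,0,0,0,0,1],[0,0,0,0,0,0,1],[0,0,0,0,0,0,1],[0,0,0,0,0,0,1],[0,0,0,0,0,0,1],[0,0,0,0,0,0,1],[0,0,0,0,0,0,1],[0,0,0,0,0,0,1]]
[[0,-1,-29,0,0,0,1],[0,0,-30,0,0,0,1],[0,-1,-29,0,0,0,1],[0,0,-30,0,0,0,1],[0,0,0,0,0,0,1],[0,0,0,0,0,0,1],[0,0,0,0,0,0,1],[0,0,0,0,0,0,1]]
end [628.5  81.  250.4] [-179.7    0.    95. ] 1.3333333333333333
```

servo_tool(
  plan=[
    [0, 0, 0, 0, 0, 0, 1],
    [0, 0, 0, 0, 0, 0, 1],
    [0, 0, 0, 0, 0, 0, 1],
    [0, 0, 0, 0, 0, 0, 1],
    [0, 0, 0, 0, 0, 0, 1],
    [0, 0, 0, 0, 0, 0, 1],
    [0, 0, 0, 0, 0, 0, 1],
    [0, 0, 0, 0, 0, 0, 1],
  ],
)

```text
time_s: 18.77
eef_pos: [0.6323, 0.0813, 0.1326]
tool_rot: [3.141, 0.0, 1.657]
ft_force: [-0.2, -0.7, 0.4]
finger_gap: 0.083
grip_force: 0.0
```

servo_tool(
  plan=[
    [0, -1, -29, 0, 0, 0, 1],
    [0, 0, -30, 0, 0, 0, 1],
    [0, -1, -29, 0, 0, 0, 1],
    [0, 0, -30, 0, 0, 0, 1],
    [0, 0, 0, 0, 0, 0, 1],
    [0, 0, 0, 0, 0, 0, 1],
    [0, 0, 0, 0, 0, 0, 1],
    [0, 0, 0, 0, 0, 0, 1],
  ],
)

```text
time_s: 19.43
eef_pos: [0.629, 0.0811, 0.249]
tool_rot: [-3.138, -0.0, 1.657]
ft_force: [0.3, 0.5, -0.2]
finger_gap: 0.0871
grip_force: 0.0
```

```bash
cat > ik.py <<'E'
from look import *
from scipy.optimize import fsolve
a1,dL,L2,L3,e=.0161,-.01,.583,.389,.1164; LT=.33
def ik(p,r,LT=LT):
    w=np.array(p)-LT*r.as_matrix()[:,2]; q1=np.arctan2(w[1],w[0]); rr=np.hypot(w[0],w[1]); z=w[2]-(dL+LT)
    f=lambda q:[a1+L2*np.sin(q[0])+L3*np.sin(q[0]+q[1])+e*np.cos(q[0]+q[1])-rr, L2*np.cos(q[0])+L3*np.cos(q[0]+q[1])-e*np.sin(q[0]+q[1])-z]
    q,_,ok,_=fsolve(f,[.5,1.6],full_output=1)
    M=(R.from_euler('z',q1)*R.from_euler('y',q.sum())).inv()*r
    m=M.as_matrix(); q4=np.arctan2(m[1,2],m[0,2]); q5=np.arccos(m[2,2]); 
    rest=(R.from_euler('y',-q5)*R.from_euler('z',-q4)*M).as_rotvec()[2]
    q6=rest-OFF; q6=(q6+np.pi)%(2*np.pi)-np.pi
    return np.degrees([q1,*q,q4,q5,q6]).round(0),ok==1
OFF=0
def _cal():
    global OFF
    OFF=0; v=ik([.167,-.602,.24],R.from_euler('xyz',[np.pi,0,.27]))[0][5]; OFF=np.radians(v)+.178
_cal()
def lean(capdir,x_to_cap,t):
    "tool closing across a bottle whose (lying) cap direction is capdir; leaned t deg towards pointing along capdir (90 = bottle stood up)"
    s=1 if x_to_cap else -1
    return down(capdir if x_to_cap else capdir+180)*R.from_euler('y',s*t,degrees=True)
E
python3 - <<'E'
from ik import *
st()
print(ik([.6285,.081,.25],down(95)))
for cd in (-105,-120,-135,-150):
  for pos in ([.45,-.2],[.5,-.25]):
    for t in (-20,0,60,70,80): print(cd,pos,t,*ik([*pos,.1],lean(cd,False,t)))
p=shot('top','top5');lever(p)
s=shot('scene')
for q in (p,s): bottles(q)
print([pix(p,*c,.142).round(3) for c in caps([p])[0]])
E
```

```text
t 19.43 [0.629  0.0811 0.249 ] [-179.8   -0.    95. ] q [-0.05  0.53  1.4  -0.    1.22 -0.13] F [ 0.3  0.5 -0.2] gap 0.0871 0.0
(array([ 7., 30., 80., -0., 70., -8.]), True)
-105 [0.45, -0.2] -20 [-36.  37. 104.  25.  49. -49.] True
-105 [0.45, -0.2] 0 [-24.  34. 107.  -0.  39. -19.] True
-105 [0.45, -0.2] 60 [  8.  53. 104. -57.  71.  57.] True
-105 [0.45, -0.2] 70 [ 11.  59. 101. -60.  79.  62.] True
-105 [0.45, -0.2] 80 [ 12.  65.  98. -61.  88.  65.] True
-105 [0.5, -0.25] -20 [-37.  40.  94.  22.  56. -47.] True
-105 [0.5, -0.25] 0 [-27.  37.  98.  -0.  45. -22.] True
-105 [0.5, -0.25] 60 [  3.  54.  97. -60.  72.  51.] True
-105 [0.5, -0.25] 70 [  5.  60.  95. -64.  80.  55.] True
-105 [0.5, -0.25] 80 [  6.  66.  92. -67.  89.  59.] True
-120 [0.45, -0.2] -20 [-37.  36. 108.  30.  43. -41.] True
-120 [0.45, -0.2] 0 [-24.  34. 107.   0.  39.  -4.] True
-120 [0.45, -0.2] 60 [  5.  55.  94. -46.  80.  54.] True
-120 [0.45, -0.2] 70 [  6.  60.  91. -49.  88.  57.] True
-120 [0.45, -0.2] 80 [  8.  66.  88. -52.  96.  59.] True
-120 [0.5, -0.25] -20 [-38.  39.  98.  27.  49. -37.] Tr
[... 1123 characters left out ...]
20 [-37.  36. 106.  34.  34. -15.] True
-150 [0.5, -0.25] 0 [-27.  37.  98.  -0.  45.  23.] True
-150 [0.5, -0.25] 60 [ -8.  61.  68. -33. 102.  50.] True
-150 [0.5, -0.25] 70 [ -7.  67.  63. -37. 111.  50.] True
-150 [0.5, -0.25] 80 [ -6.  72.  59. -42. 119.  49.] True
lever [0.4847 0.3624] axis 1.9 from hub -171.3 257
bottle_1 0.86 [ 0.4323 -0.4326  0.033 ]
bottle_1 0.82 [ 0.6067 -0.3123  0.0295]
bottle_1 0.74 [ 0.4358 -0.1662  0.029 ]
bottle_1 0.8 [ 0.6075 -0.3099  0.0308]
bottle_1 0.62 [ 0.4399 -0.1649  0.0269]
bottle_1 0.62 [ 0.4333 -0.4292  0.0285]
bottle_1 0.56 [ 0.7242 -0.3187  0.0023]
[array([ 0.586, -0.165,  0.142]), array([ 0.413, -0.262,  0.142]), array([ 0.369, -0.479,  0.142])]
```

```bash
python3 - <<'E'
import re
s=open('ik.py').read()
s=s.replace("a1,dL,L2,L3,e=.0161,-.01,.583,.389,.1164; LT=.33","""B=.113; LT=.33
def _fit():
    D=[(.6247,.2395,.528,1.434),(.6421,.2198,.57,1.41),(.5855,.1036,.66,1.64),(.5104,.2993,.30,1.64),(.6912,.1248,.74,1.34),(.4415,.1325,.48,1.98),(.6039,.1327,.64,1.58),(.6351,.1324,.67,1.49),(.6342,.249,.53,1.40)]
    A=[];b=[]
    for r,z,a,c in D:
        A+= [[1,0,np.sin(a),np.sin(a+c),np.cos(a+c)],[0,1,np.cos(a),np.cos(a+c),-np.sin(a+c)]]; b+=[np.sqrt(r*r-B*B),z]
    A=np.array(A); x=np.linalg.lstsq(A,np.array(b),rcond=None)[0]; print('fit',x.round(3),np.abs(A@x-b).max().round(4)); return x
a1,dL,L2,L3,e=_fit()""")
s=s.replace("q1=np.arctan2(w[1],w[0]); rr=np.hypot(w[0],w[1])","rr=np.sqrt(w[0]**2+w[1]**2-B*B); q1=np.arctan2(w[1],w[0])-np.arctan2(B,rr)")
open('ik.py','w').write(s)
E
python3 - <<'E'
from ik import *
print(ik([.6285,.081,.25],down(95)))
g=np.array([.411,-.264]); cd=-104.7
def T(gr,r): return list(np.array(gr)+.002*r.as_matrix()[:,2])
for c,t in ((cd,-15),(cd,30),(-115,60),(-115,75)): print(c,t,*ik([.43,-.25,.1],lean(c,False,t)),*ik([.43,-.25,.25],lean(c,False,t)))
r=lean(cd,False,-15)
plan([([.5,-.15,.26],down(85),.7,0),(T([*g,.15],r),r,.7,2),(T([*g,.029],r),r,.7,2,20),(None,None,0,8)])
E
```

```text
fit [-0.001 -0.011  0.592  0.393  0.122] 0.0037
(array([-3., 30., 80., -0., 70., -8.]), True)
-104.7 -15 [-52.  36. 103.  15.  51. -48.] True [-52.  23.  96.  13.  71. -42.] True
-104.7 30 [-24.  38. 110. -52.  38.  34.] True [-24.  22. 104. -37.  54.  13.] True
-115 60 [-11.  53. 100. -64.  69.  63.] True [-11.  38. 100. -60.  77.  47.] True
-115 75 [ -8.  62.  96. -68.  82.  69.] True [ -8.  46.  99. -67.  87.  57.] True
[[-27,-19,-1,0,0,1.2,0.7],[-28,-18,-1,0,0,1.3,0.7],[-28,-17,-1,0,0,1.2,0.7],[-29,-17,-2,0,0,1.3,0.7],[-29,-16,-1,0,0,1.2,0.7],[-29,-16,-2,0,0,1.3,0.7],[-30,-15,-1,-0.1,0,1.2,0.7],[-29,-14,-2,0,0,1.3,0.7]]
[[-20,-13,19,-0.2,2.5,1.6,0.7],[-21,-13,18,-0.2,2.5,1.6,0.7],[-23,-12,17,-0.2,2.5,1.6,0.7],[-23,-11,16,-0.2,2.5,1.6,0.7],[-25,-11,14,-0.3,2.5,1.6,0.7],[-25,-10,13,-0.2,2.5,1.6,0.7],[0,0,0,0,0,0,0.7],[0,0,0,0,0,0,0.7]]
[[-5,0,17,0,0,0,0.7],[-4,0,17,0,0,0,0.7],[-5,0,17,0,0,0,0.7],[-4,0,17,0,0,0,0.7],[-5,0,16,0,0,0,0.7],[-4,0,17,0,0,0,0.7],[-5,0,16,0,0,0,0.7],[0,0,0,0,0,0,0.7]]
[[0,0,0,0,0,0,0.7],[0,0,0,0,0,0,0],[0,0,0,0,0,0,0],[0,0,0,0,0,0,0],[0,0,0,0,0,0,0],[0,0,0,0,0,0,0],[0,0,0,0,0,0,0],[0,0,0,0,0,0,0]]
[[0,0,0,0,0,0,0],[0,0,0,0,0,0,0],[0,0,0,0,0,0,0],[0,0,0,0,0,0,0],[0,0,0,0,0,0,0],[0,0,0,0,0,0,0],[0,0,0,0,0,0,0],[0,0,0,0,0,0,0]]
end [ 410.8 -263.9   27. ] [-180.   -15.    75.3] 3.3333333333333335
```

servo_tool(
  plan=[
    [-27, -19, -1, 0, 0, 1.2, 0.7],
    [-28, -18, -1, 0, 0, 1.3, 0.7],
    [-28, -17, -1, 0, 0, 1.2, 0.7],
    [-29, -17, -2, 0, 0, 1.3, 0.7],
    [-29, -16, -1, 0, 0, 1.2, 0.7],
    [-29, -16, -2, 0, 0, 1.3, 0.7],
    [-30, -15, -1, 0, 0, 1.2, 0.7],
    [-29, -14, -2, 0, 0, 1.3, 0.7],
  ],
)

```text
time_s: 20.3
eef_pos: [0.4992, -0.1508, 0.2611]
tool_rot: [-3.141, -0.0, 1.482]
ft_force: [1.0, -1.2, 0.1]
finger_gap: 0.0613
grip_force: 0.0
```

servo_tool(
  plan=[
    [-20, -13, 19, -0.2, 2.5, 1.6, 0.7],
    [-21, -13, 18, -0.2, 2.5, 1.6, 0.7],
    [-23, -12, 17, -0.2, 2.5, 1.6, 0.7],
    [-23, -11, 16, -0.2, 2.5, 1.6, 0.7],
    [-25, -11, 14, -0.3, 2.5, 1.6, 0.7],
    [-25, -10, 13, -0.2, 2.5, 1.6, 0.7],
    [0, 0, 0, 0, 0, 0, 0.7],
    [0, 0, 0, 0, 0, 0, 0.7],
  ],
)

```text
time_s: 20.97
eef_pos: [0.4104, -0.2645, 0.1479]
tool_rot: [-3.139, -0.264, 1.309]
ft_force: [0.7, 0.5, 0.7]
finger_gap: 0.0608
grip_force: 0.0
```

Run:
```python
from ik import *
st()
g=np.array([.411,-.264]); cd=-104.7
def T(gr,r): return list(np.array(gr)+.002*r.as_matrix()[:,2])
r=lean(cd,False,-15)
plan([(T([*g,.029],r),r,.7,2,20)])
p=shot('scene'); lever(p); bottles(p,('bottle_1','valve_tip','valve_hub'))
im=np.vstack([cv2.resize(cv2.imread('pics/top5.png')[200:280,100:220],None,fx=5,fy=5)]); cv2.imwrite('pics/c5.png',im)
```

```text
fit [-0.001 -0.011  0.592  0.393  0.122] 0.0037
t 20.97 [ 0.4104 -0.2645  0.1479] [-179.9  -15.1   75. ] q [-0.93  0.54  1.8   0.25  0.99 -0.82] F [0.7 0.5 0.7] gap 0.0608 0.0
[[-4,0,17,0,0,0,0.7],[-4,0,17,0,0,0,0.7],[-4,0,17,0,0,-0.1,0.7],[-5,0,16,0,0,0,0.7],[-4,0,17,0,0,-0.1,0.7],[-5,0,16,0,-0.1,0,0.7],[-4,1,17,-0.1,0,-0.1,0.7],[0,0,0,0,0,0,0.7]]
[[0,0,0,0,0,0,0.7],[0,0,0,0,0,0,0.7],[0,0,0,0,0,0,0.7],[0,0,0,0,0,0,0.7],[0,0,0,0,0,0,0.7],[0,0,0,0,0,0,0.7],[0,0,0,0,0,0,0.7],[0,0,0,0,0,0,0.7]]
end [ 411.6 -263.2   27.2] [179.9 -15.   75.3] 1.3333333333333333
lever [0.491 0.367] axis 4.2 from hub -177.4 106
bottle_1 0.93 [ 0.4361 -0.1668  0.0299]
bottle_1 0.86 [ 0.6084 -0.3125  0.0277]
bottle_1 0.86 [ 0.4333 -0.4283  0.0294]
bottle_1 0.48 [ 0.7237  0.1866 -0.0059]
valve_tip 0.52 [0.4425 0.3612 0.1043]
valve_hub 0.58 [0.528  0.3691 0.1088]
```

View pics/c5.png

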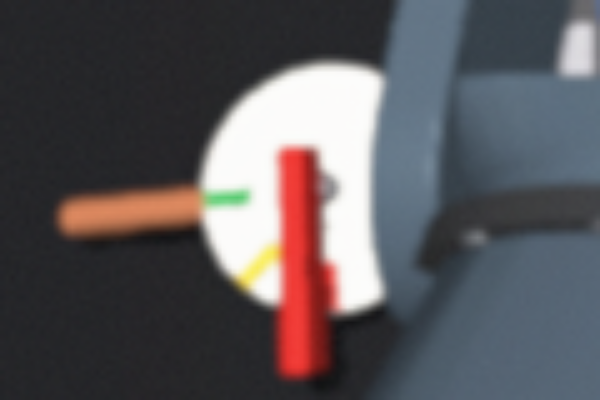

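servo_tool(
  plan=[
    [-4, 0, 17, 0, 0, 0, 0.7],
    [-4, 0, 17, 0, 0, 0, 0.7],
    [-4, 0, 17, 0, 0, 0, 0.7],
    [-5, 0, 16, 0, 0, 0, 0.7],
    [-4, 0, 17, 0, 0, 0, 0.7],
    [-5, 0, 16, 0, 0, 0, 0.7],
    [-4, 1, 17, 0, 0, 0, 0.7],
    [0, 0, 0, 0, 0, 0, 0.7],
  ],
)

```text
time_s: 21.83
eef_pos: [0.4132, -0.2604, 0.0272]
tool_rot: [-3.14, -0.264, 1.316]
ft_force: [-0.2, 0.2, 0.2]
finger_gap: 0.0608
grip_force: 0.0
```

servo_tool(
  plan=[
    [0, 0, 0, 0, 0, 0, 0],
    [0, 0, 0, 0, 0, 0, 0],
    [0, 0, 0, 0, 0, 0, 0],
    [0, 0, 0, 0, 0, 0, 0],
    [0, 0, 0, 0, 0, 0, 0],
    [0, 0, 0, 0, 0, 0, 0],
    [0, 0, 0, 0, 0, 0, 0],
    [0, 0, 0, 0, 0, 0, 0],
  ],
  newtons=35,
)

```text
time_s: 22.5
eef_pos: [0.4129, -0.2623, 0.029]
tool_rot: [3.141, -0.262, 1.314]
ft_force: [-0.1, -0.7, 3.8]
finger_gap: 0.0251
grip_force: 35.4
```

Run:
```python
from ik import *
st()
def T(gr,r): return list(np.array(gr)+.002*r.as_matrix()[:,2])
p,r=cur(); g=p-.002*r.as_matrix()[:,2]
W=[(T([*g[:2],.12],r),r,0,0,12)]
# raise and stand up, then lower
n=20
for i in range(1,n+1):
    s=i/n; rr=lean(-104.7-10*s,False,-15+90*s); gg=[g[0]+(.44-g[0])*s,g[1]+(-.25-g[1])*s,.12+.04*min(1,2*s)]
    W.append((T(gg,rr),rr,0,0,12))
W.append((None,None,0,2))
plan(W)
```

```text
fit [-0.001 -0.011  0.592  0.393  0.122] 0.0037
t 22.5 [ 0.4129 -0.2623  0.029 ] [180.  -15.   75.3] q [-0.92  0.75  1.85  0.31  0.72 -0.92] F [-0.1 -0.7  3.8] gap 0.0251 35.4
[[3,0,-11,0,0,0,0],[3,0,-11,0,0,0,0],[3,0,-11,0,0,0,0],[3,0,-11,0,0,0,0],[3,0,-11,0,0,0,0],[3,0,-10,0,0,0,0],[3,0,-11,0,0,0,0],[2,0,-10,0,0,0,0]]
[[2,1,-4,-0.1,-4.5,0.5,0],[1,1,-3,-0.1,-4.5,0.5,0],[2,2,-4,0,-4.5,0.5,0],[1,1,-4,0,-4.5,0.5,0],[0,1,-4,0.1,-4.5,0.5,0],[1,1,-4,0,-4.5,0.5,0],[0,1,-5,0.2,-4.5,0.5,0],[-1,1,-4,0.1,-4.5,0.4,0]]
[[0,1,-4,0.2,-4.5,0.5,0],[-1,1,-4,0.3,-4.5,0.4,0],[1,1,0,0.2,-4.5,0.5,0],[0,1,-1,0.3,-4.5,0.4,0],[1,1,-1,0.3,-4.5,0.3,0],[1,1,0,0.4,-4.5,0.4,0],[0,1,-1,0.4,-4.5,0.3,0],[1,1,-1,0.4,-4.5,0.3,0]]
[[0,1,-1,0.4,-4.5,0.2,0],[1,1,-1,0.5,-4.5,0.3,0],[0,1,-1,0.4,-4.5,0.1,0],[0,1,-1,0.5,-4.5,0.2,0],[0,0,0,0,0,0,0],[0,0,0,0,0,0,0],[0,0,0,0,0,0,0],[0,0,0,0,0,0,0]]
end [ 438.8 -251.7  159.5] [180.   75.   65.3] 2.6666666666666665
```

servo_tool(
  plan=[
    [3, 0, -11, 0, 0, 0, 0],
    [3, 0, -11, 0, 0, 0, 0],
    [3, 0, -11, 0, 0, 0, 0],
    [3, 0, -11, 0, 0, 0, 0],
    [3, 0, -11, 0, 0, 0, 0],
    [3, 0, -10, 0, 0, 0, 0],
    [3, 0, -11, 0, 0, 0, 0],
    [2, 0, -10, 0, 0, 0, 0],
  ],
)

```text
time_s: 23.17
eef_pos: [0.4129, -0.2622, 0.1191]
tool_rot: [3.141, -0.262, 1.315]
ft_force: [0.9, -0.4, -1.9]
finger_gap: 0.0251
grip_force: 36.1
```

servo_tool(
  plan=[
    [2, 1, -4, 0, -4.5, 0.5, 0],
    [1, 1, -3, 0, -4.5, 0.5, 0],
    [2, 2, -4, 0, -4.5, 0.5, 0],
    [1, 1, -4, 0, -4.5, 0.5, 0],
    [0, 1, -4, 0, -4.5, 0.5, 0],
    [1, 1, -4, 0, -4.5, 0.5, 0],
    [0, 1, -5, 0.2, -4.5, 0.5, 0],
    [-1, 1, -4, 0.1, -4.5, 0.4, 0],
  ],
)

```text
time_s: 23.83
eef_pos: [0.4233, -0.2583, 0.1515]
tool_rot: [-3.141, 0.37, 1.244]
ft_force: [-0.0, 0.3, -2.6]
finger_gap: 0.025
grip_force: 36.2
```

servo_tool(
  plan=[
    [0, 1, -4, 0.2, -4.5, 0.5, 0],
    [-1, 1, -4, 0.3, -4.5, 0.4, 0],
    [1, 1, 0, 0.2, -4.5, 0.5, 0],
    [0, 1, -1, 0.3, -4.5, 0.4, 0],
    [1, 1, -1, 0.3, -4.5, 0.3, 0],
    [1, 1, 0, 0.4, -4.5, 0.4, 0],
    [0, 1, -1, 0.4, -4.5, 0.3, 0],
    [1, 1, -1, 0.4, -4.5, 0.3, 0],
  ],
)

```text
time_s: 24.5
eef_pos: [0.4341, -0.2534, 0.159]
tool_rot: [3.139, 0.998, 1.172]
ft_force: [-0.1, 0.5, -2.9]
finger_gap: 0.0255
grip_force: 35.8
```

servo_tool(
  plan=[
    [0, 1, -1, 0.4, -4.5, 0.2, 0],
    [1, 1, -1, 0.5, -4.5, 0.3, 0],
    [0, 1, -1, 0.4, -4.5, 0.1, 0],
    [0, 1, -1, 0.5, -4.5, 0.2, 0],
    [0, 0, 0, 0, 0, 0, 0],
    [0, 0, 0, 0, 0, 0, 0],
    [0, 0, 0, 0, 0, 0, 0],
    [0, 0, 0, 0, 0, 0, 0],
  ],
)

```text
time_s: 25.17
eef_pos: [0.4389, -0.2519, 0.16]
tool_rot: [3.14, 1.307, 1.139]
ft_force: [0.7, 1.1, -2.3]
finger_gap: 0.0251
grip_force: 35.5
```

Run:
```python
from ik import *
st()
ps=[shot('top','top6'),shot('scene','scene6')]
im=np.vstack([cv2.resize(cv2.imread('pics/top6.png')[180:310,300:500],None,fx=3,fy=3),cv2.resize(cv2.imread('pics/scene6.png')[110:190,200:400],None,fx=3,fy=3)[:210]]); cv2.imwrite('pics/c6.png',im)
p,r=cur()
rr=lean(-114.7,False,75)
plan([([p[0],p[1],.1005],None,0,2,10)])
```

```text
fit [-0.001 -0.011  0.592  0.393  0.122] 0.0037
t 25.17 [ 0.4389 -0.2519  0.16  ] [179.9  74.9  65.2] q [-0.2   0.91  1.75 -1.25  1.44  1.1 ] F [ 0.7  1.1 -2.3] gap 0.0251 35.5
[[10,0,3,0,0,0,0],[10,0,3,0,0,0,0],[9,0,2,0,0,0,0],[10,0,3,0,0,0,0],[9,0,2,0,0,0,0],[10,0,3,0,0,0,0],[0,0,0,0,0,0,0],[0,0,0,0,0,0,0]]
end [ 438.8 -252.3   99.9] [179.9  74.9  65.2] 0.6666666666666666
```

View pics/c6.png

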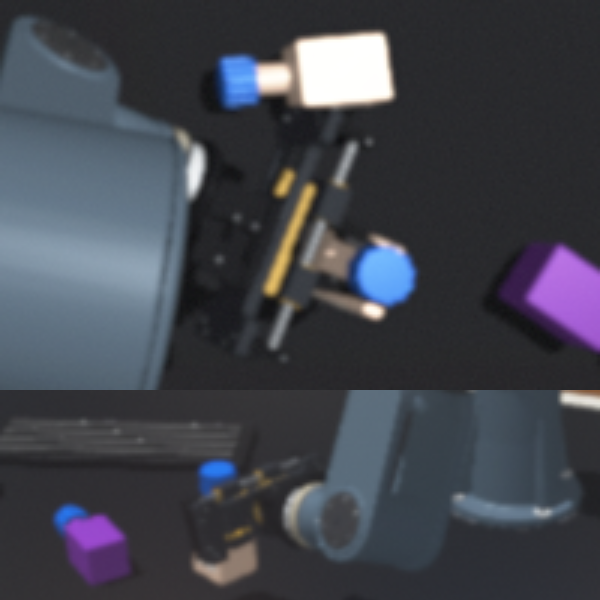

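servo_tool(
  plan=[
    [10, 0, 3, 0, 0, 0, 0],
    [10, 0, 3, 0, 0, 0, 0],
    [10, 0, 2, 0, 0, 0, 0],
    [10, 0, 3, 0, 0, 0, 0],
    [8, 0, 2, 0, 0, 0, 0],
    [5, 0, 1, 0, 0, 0, 0],
    [0, 0, 0, 0, 0, 0, 0],
    [0, 0, 0, 0, 0, 0, 0],
  ],
)

```text
time_s: 25.93
eef_pos: [0.439, -0.2514, 0.1038]
tool_rot: [-3.132, 1.309, 1.151]
ft_force: [-0.3, -0.3, -1.4]
finger_gap: 0.0253
grip_force: 35.5
```

servo_tool(
  plan=[
    [1, 0, 0, 0, 0, 0, 0],
    [0, 0, 0, 0, 0, 0, 0],
    [1, 0, 0, 0, 0, 0, 0],
    [0, 0, 0, 0, 0, 0, 0],
    [1, 0, 0, 0, 0, 0, 0],
    [0, 0, 0, 0, 0, 0, 0],
    [0, 0, 0, 0, 0, 0, 0],
    [0, 0, 0, 0, 0, 0, 0],
  ],
)

```text
time_s: 26.6
eef_pos: [0.4394, -0.2507, 0.1014]
tool_rot: [-3.136, 1.309, 1.146]
ft_force: [-0.6, 0.7, -2.1]
finger_gap: 0.0246
grip_force: 35.5
```

servo_tool(
  plan=[
    [1, 0, 0, 0, 0, 0, 0],
    [0, 0, 0, 0, 0, 0, 0],
    [1, 0, 0, 0, 0, 0, 0],
    [0, 0, 0, 0, 0, 0, 0],
    [1, 0, 0, 0, 0, 0, 0],
    [0, 0, 0, 0, 0, 0, 0],
    [0, 0, 0, 0, 0, 0, 0],
    [0, 0, 0, 0, 0, 0, 0],
  ],
)

```text
time_s: 27.27
eef_pos: [0.4396, -0.25, 0.0991]
tool_rot: [-3.136, 1.31, 1.146]
ft_force: [-0.3, 1.1, 2.0]
finger_gap: 0.0252
grip_force: 35.5
```

servo_tool(
  plan=[
    [1, 0, 0, 0, 0, 0, 0],
    [0, 0, 0, 0, 0, 0, 0],
    [1, 0, 0, 0, 0, 0, 0],
    [0, 0, 0, 0, 0, 0, 0],
    [0, 0, 0, 0, 0, 0, 0],
    [0, 0, 0, 0, 0, 0, 0],
    [0, 0, 0, 0, 0, 0, 0],
    [0, 0, 0, 0, 0, 0, 0],
  ],
)

```text
time_s: 27.93
eef_pos: [0.4396, -0.2497, 0.0989]
tool_rot: [-3.138, 1.314, 1.143]
ft_force: [-0.3, 1.6, 6.9]
finger_gap: 0.0252
grip_force: 35.3
```

Run:
```python
from ik import *
p,r=cur(); z=r.as_matrix()[:,2]
b=p-.1*z; print(b)
W=[(None,None,.8,5),(b,None,.8,0,20)]
n=16
top=np.array([.44,-.22,.26])
for i in range(1,n+1):
    s=i/n; W.append((b+(top-b)*s,lean(-114.7,False,75*(1-s)),.8,0))
W+=[(None,None,.8,2)]
plan(W)
```

```text
fit [-0.001 -0.011  0.592  0.393  0.122] 0.0037
[ 0.47996262 -0.16182582  0.12427635]
[[0,0,0,0,0,0,0.8],[0,0,0,0,0,0,0.8],[0,0,0,0,0,0,0.8],[0,0,0,0,0,0,0.8],[0,0,0,0,0,0,0.8],[0,0,0,0,0,0,0.8],[0,0,-20,0,0,0,0.8],[0,0,-20,0,0,0,0.8]]
[[0,0,-20,0,0,0,0.8],[0,0,-20,0,0,0,0.8],[0,0,-20,0,0,0,0.8],[-9,-1,2,0,5,0.1,0.8],[-10,0,1,0,4.7,0,0.8],[-9,-1,1,0,4.7,0,0.8],[-10,-1,-1,0,4.6,0,0.8],[-9,-1,-1,0,4.7,0,0.8]]
[[-10,0,-2,0,4.7,0,0.8],[-9,-1,-2,0,4.7,0,0.8],[-9,-1,-4,0,4.7,0,0.8],[-8,-1,-4,0,4.7,0,0.8],[-9,0,-4,0,4.7,0,0.8],[-8,-1,-6,0,4.7,0,0.8],[-7,-1,-6,0,4.6,0,0.8],[-7,-1,-6,0,4.7,0,0.8]]
[[-6,0,-8,0,4.7,0,0.8],[-6,-1,-7,0,4.7,0,0.8],[-5,-1,-8,0,4.7,0,0.8],[0,0,0,0,0,0,0.8],[0,0,0,0,0,0,0.8],[0,0,0,0,0,0,0.8],[0,0,0,0,0,0,0.8],[0,0,0,0,0,0,0.8]]
end [ 439.8 -220.2  259.7] [180.   -0.   65.3] 2.6666666666666665
```

servo_tool(
  plan=[
    [0, 0, 0, 0, 0, 0, 0.8],
    [0, 0, 0, 0, 0, 0, 0.8],
    [0, 0, 0, 0, 0, 0, 0.8],
    [0, 0, 0, 0, 0, 0, 0.8],
    [0, 0, 0, 0, 0, 0, 0.8],
    [0, 0, 0, 0, 0, 0, 0.8],
    [0, 0, -20, 0, 0, 0, 0.8],
    [0, 0, -20, 0, 0, 0, 0.8],
  ],
)

```text
time_s: 28.6
eef_pos: [0.4554, -0.2147, 0.1066]
tool_rot: [-3.129, 1.309, 1.15]
ft_force: [0.1, -0.1, -0.3]
finger_gap: 0.0671
grip_force: 0.0
```

servo_tool(
  plan=[
    [0, 0, -20, 0, 0, 0, 0.8],
    [0, 0, -20, 0, 0, 0, 0.8],
    [0, 0, -20, 0, 0, 0, 0.8],
    [-9, -1, 2, 0, 5, 0, 0.8],
    [-10, 0, 1, 0, 4.7, 0, 0.8],
    [-9, -1, 1, 0, 4.7, 0, 0.8],
    [-10, -1, -1, 0, 4.6, 0, 0.8],
    [-9, -1, -1, 0, 4.7, 0, 0.8],
  ],
)

```text
time_s: 29.27
eef_pos: [0.4677, -0.1794, 0.165]
tool_rot: [-3.139, 0.891, 1.144]
ft_force: [1.0, -0.9, 0.3]
finger_gap: 0.0697
grip_force: 0.0
```

servo_tool(
  plan=[
    [-10, 0, -2, 0, 4.7, 0, 0.8],
    [-9, -1, -2, 0, 4.7, 0, 0.8],
    [-9, -1, -4, 0, 4.7, 0, 0.8],
    [-8, -1, -4, 0, 4.7, 0, 0.8],
    [-9, 0, -4, 0, 4.7, 0, 0.8],
    [-8, -1, -6, 0, 4.7, 0, 0.8],
    [-7, -1, -6, 0, 4.6, 0, 0.8],
    [-7, -1, -6, 0, 4.7, 0, 0.8],
  ],
)

```text
time_s: 29.93
eef_pos: [0.4471, -0.2098, 0.2329]
tool_rot: [-3.141, 0.237, 1.141]
ft_force: [0.4, 0.6, -0.1]
finger_gap: 0.0701
grip_force: 0.0
```

servo_tool(
  plan=[
    [-6, 0, -8, 0, 4.7, 0, 0.8],
    [-6, -1, -7, 0, 4.7, 0, 0.8],
    [-5, -1, -8, 0, 4.7, 0, 0.8],
    [0, 0, 0, 0, 0, 0, 0.8],
    [0, 0, 0, 0, 0, 0, 0.8],
    [0, 0, 0, 0, 0, 0, 0.8],
    [0, 0, 0, 0, 0, 0, 0.8],
    [0, 0, 0, 0, 0, 0, 0.8],
  ],
)

```text
time_s: 30.6
eef_pos: [0.44, -0.2197, 0.2567]
tool_rot: [-3.138, -0.005, 1.143]
ft_force: [-0.2, -0.3, -0.2]
finger_gap: 0.0697
grip_force: 0.0
```

Run:
```python
from ik import *
st()
ps=[shot('top','top7'),shot('scene','scene7')]
for p in ps: bottles(p)
for u in caps(ps[:1])[0]: print(u,pix(ps[0],*u,.138))
for u in caps(ps[1:])[0]: print(u,pix(ps[1],*u,.128),pix(ps[1],*u,.029))
A=[.4396,-.2497]
plan([([*A,.2],down(65),.8,1),([*A,.125],None,.8,1,20),(None,None,0,9)])
```

```text
fit [-0.001 -0.011  0.592  0.393  0.122] 0.0037
t 30.6 [ 0.44   -0.2197  0.2567] [-179.8   -0.3   65.5] q [-0.69  0.33  1.74  0.    1.08 -0.27] F [-0.2 -0.3 -0.2] gap 0.0697 0.0
bottle_1 0.76 [ 0.4394 -0.2503 -0.0016]
bottle_1 0.73 [ 0.6071 -0.3113  0.0292]
bottle_1 0.61 [ 0.6393  0.0794 -0.0009]
bottle_1 0.93 [ 0.4297 -0.4314  0.0282]
bottle_1 0.89 [ 0.4399 -0.2492  0.0011]
bottle_1 0.77 [ 0.6101 -0.3129  0.0292]
bottle_1 0.64 [ 0.7248 -0.3186  0.0039]
[201.74285714 164.91020408] [0.69481697 0.25846889 0.138     ]
[378.94258373 206.6937799 ] [ 0.58681926 -0.16557156  0.138     ]
[412.48648649 267.40540541] [ 0.44353425 -0.23790493  0.138     ]
[419.91025641 269.73076923] [ 0.43794828 -0.25489745  0.138     ]
[345.72916667  33.94791667] [-1.25871802 -0.53885693  0.128     ] [-1.63303448 -0.66085605  0.029     ]
[232.75925926  78.40740741] [-0.20559436 -0.81124212  0.128     ] [-0.44433235 -0.96830794  0.029     ]
[222.30769231 151.61538462] [ 0.49356085 -0.4367496   0.128     ] [ 0.34483166 -0.54560349  0.029     ]
[273.62790698 153.41860465] [ 0.43679359 -0.2515592   0.128     ] [ 0.28075621 -0.3365718   0.029     ]
[272.03361345 202.71428571] [ 0.71761884 -0.11704755  0.128     ] [ 0.59773472 -0.1847432   0.029     ]
[  4.98571429 222.84285714] [ 1.09105941 -0.80139266  0.128     ] [ 1.0192518  -0.95719046  0.029     ]
[398.86792453 265.39622642] [0.84513965 0.30982279 0.128     ] [0.74167249 0.29708215 0.029     ]
[[-14,6,28,-0.1,-0.2,0.2,0.8],[-13,6,29,0,-0.1,0.2,0.8],[0,0,0,0,0,0,0.8],[0,0,19,0,0,0,0.8],[0,0,19,0,0,0,0.8],[0,0,19,0,0,0,0.8],[0,0,18,0,0,0,0.8],[0,0,0,0,0,0,0.8]]
[[0,0,0,0,0,0,0],[0,0,0,0,0,0,0],[0,0,0,0,0,0,0],[0,0,0,0,0,0,0],[0,0,0,0,0,0,0],[0,0,0,0,0,0,0],[0,0,0,0,0,0,0],[0,0,0,0,0,0,0]]
[[0,0,0,0,0,0,0],[0,0,0,0,0,0,0],[0,0,0,0,0,0,0],[0,0,0,0,0,0,0],[0,0,0,0,0,0,0],[0,0,0,0,0,0,0],[0,0,0,0,0,0,0],[0,0,0,0,0,0,0]]
end [ 439.8 -249.7  125. ] [-180.   -0.   65.] 2.0
```

servo_tool(
  plan=[
    [-14, 6, 28, 0, 0, 0.2, 0.8],
    [-13, 6, 29, 0, 0, 0.2, 0.8],
    [0, 0, 0, 0, 0, 0, 0.8],
    [0, 0, 19, 0, 0, 0, 0.8],
    [0, 0, 19, 0, 0, 0, 0.8],
    [0, 0, 19, 0, 0, 0, 0.8],
    [0, 0, 18, 0, 0, 0, 0.8],
    [0, 0, 0, 0, 0, 0, 0.8],
  ],
)

```text
time_s: 31.47
eef_pos: [0.4385, -0.2481, 0.1233]
tool_rot: [-3.134, -0.007, 1.134]
ft_force: [-0.3, -0.4, 0.4]
finger_gap: 0.0696
grip_force: 0.0
```

servo_tool(
  plan=[
    [0, 0, 0, 0, 0, 0, 0],
    [0, 0, 0, 0, 0, 0, 0],
    [0, 0, 0, 0, 0, 0, 0],
    [0, 0, 0, 0, 0, 0, 0],
    [0, 0, 0, 0, 0, 0, 0],
    [0, 0, 0, 0, 0, 0, 0],
    [0, 0, 0, 0, 0, 0, 0],
    [0, 0, 0, 0, 0, 0, 0],
  ],
  newtons=30,
)

```text
time_s: 32.13
eef_pos: [0.4399, -0.25, 0.126]
tool_rot: [-3.141, -0.005, 1.134]
ft_force: [-1.0, 0.6, 6.3]
finger_gap: 0.0391
grip_force: 30.0
```

servo_tool(
  plan=[
    [0, 0, 0, 0, 0, 0, 0],
    [0, 0, 0, 0, 0, 0, 0],
    [0, 0, 0, 0, 0, 0, 0],
    [0, 0, -4, 0, 0, 0, 0],
    [0, 0, -4, 0, 0, 0, 0],
    [0, 0, 0, 0, 0, 0, 0],
    [0, 0, 0, 0, 0, 0, 0],
    [0, 0, 0, 0, 0, 0, 0],
  ],
)

```text
time_s: 32.8
eef_pos: [0.4396, -0.2497, 0.1331]
tool_rot: [-3.14, -0.006, 1.134]
ft_force: [0.1, 0.0, -2.8]
finger_gap: 0.0393
grip_force: 30.0
```

Run:
```python
from ik import *
st()
p,_=cur(); z=p[2]
plan([(rk(-.16,0,z),down(95),0,4,22)])
print('in')
plan([(rk(-.06,0,z),None,0,0,17),(rk(.0,0,z),None,0,0,12),(rk(.028,0,z),None,0,3,7)],start=(np.array(rk(-.16,0,z)),down(95)))
```

```text
fit [-0.001 -0.011  0.592  0.393  0.122] 0.0037
t 32.8 [ 0.4396 -0.2497  0.1331] [-179.9   -0.3   65. ] q [-0.74  0.53  1.83  0.01  0.78 -0.31] F [ 0.1  0.  -2.8] gap 0.0393 30.0
[[20,-10,0,0,0,-1.7,0],[20,-9,0,0,0,-1.7,0],[20,-8,0,0,0,-1.7,0],[20,-8,0,0,0,-1.7,0],[21,-7,0,0,0,-1.7,0],[21,-7,0,0,0,-1.7,0],[21,-6,0,0,0,-1.7,0],[21,-5,0,0,0,-1.6,0]]
[[21,-5,0,0,0,-1.7,0],[22,-4,0,0,0,-1.6,0],[22,-4,0,0,0,-1.7,0],[22,-3,0,0,0,-1.6,0],[22,-2,0,0,-0.1,-1.7,0],[22,-2,0,0,0,-1.6,0],[22,-1,1,0,-0.1,-1.7,0],[21,0,0,0,0,-1.6,0]]
[[22,0,1,0,-0.1,-1.7,0],[21,1,0,0,0,-1.6,0],[0,0,0,0,0,0,0],[0,0,0,0,0,0,0],[0,0,0,0,0,0,0],[0,0,0,0,0,0,0],[0,0,0,0,0,0,0],[0,0,0,0,0,0,0]]
end [432.4 144.  133.1] [180.  -0.  95.] 2.0
in
[[0,17,0,0,0,0,0],[0,17,0,0,0,0,0],[0,16,0,0,0,0,0],[0,17,0,0,0,0,0],[0,16,0,0,0,0,0],[0,17,0,0,0,0,0],[0,12,0,0,0,0,0],[0,12,0,0,0,0,0]]
[[0,12,0,0,0,0,0],[0,12,0,0,0,0,0],[0,12,0,0,0,0,0],[0,7,0,0,0,0,0],[0,7,0,0,0,0,0],[0,7,0,0,0,0,0],[0,7,0,0,0,0,0],[0,0,0,0,0,0,0]]
[[0,0,0,0,0,0,0],[0,0,0,0,0,0,0],[0,0,0,0,0,0,0],[0,0,0,0,0,0,0],[0,0,0,0,0,0,0],[0,0,0,0,0,0,0],[0,0,0,0,0,0,0],[0,0,0,0,0,0,0]]
end [619.9 160.6 133.1] [180.   0.  95.] 2.0
```

servo_tool(
  plan=[
    [20, -10, 0, 0, 0, -1.7, 0],
    [20, -9, 0, 0, 0, -1.7, 0],
    [20, -8, 0, 0, 0, -1.7, 0],
    [20, -8, 0, 0, 0, -1.7, 0],
    [21, -7, 0, 0, 0, -1.7, 0],
    [21, -7, 0, 0, 0, -1.7, 0],
    [21, -6, 0, 0, 0, -1.7, 0],
    [21, -5, 0, 0, 0, -1.6, 0],
  ],
)

```text
time_s: 33.47
eef_pos: [0.4365, -0.0738, 0.1341]
tool_rot: [-3.141, -0.006, 1.371]
ft_force: [-0.2, -0.2, -3.2]
finger_gap: 0.0393
grip_force: 30.0
```

servo_tool(
  plan=[
    [21, -5, 0, 0, 0, -1.7, 0],
    [22, -4, 0, 0, 0, -1.6, 0],
    [22, -4, 0, 0, 0, -1.7, 0],
    [22, -3, 0, 0, 0, -1.6, 0],
    [22, -2, 0, 0, 0, -1.7, 0],
    [22, -2, 0, 0, 0, -1.6, 0],
    [22, -1, 1, 0, 0, -1.7, 0],
    [21, 0, 0, 0, 0, -1.6, 0],
  ],
)

```text
time_s: 34.13
eef_pos: [0.433, 0.102, 0.134]
tool_rot: [3.141, -0.006, 1.601]
ft_force: [-0.6, -0.2, -2.4]
finger_gap: 0.0395
grip_force: 30.0
```

servo_tool(
  plan=[
    [22, 0, 1, 0, -0.1, -1.7, 0],
    [21, 1, 0, 0, -0.1, -1.6, 0],
    [0, 0, 0, 0, 0, 0, 0],
    [0, 0, 0, 0, 0, 0, 0],
    [0, 0, 0, 0, 0, 0, 0],
    [0, 0, 0, 0, 0, 0, 0],
    [0, 0, 0, 0, 0, 0, 0],
    [0, 0, 0, 0, 0, 0, 0],
  ],
)

```text
time_s: 34.8
eef_pos: [0.4326, 0.1431, 0.1335]
tool_rot: [3.14, -0.002, 1.656]
ft_force: [0.5, -0.3, -3.3]
finger_gap: 0.0393
grip_force: 30.0
```

Run:
```python
from ik import *
st()
z=.1325
plan([(rk(-.15,0,z),down(95),0,0,15),(rk(-.06,0,z),None,0,0,15),(rk(.0,0,z),None,0,0,12),(rk(.028,0,z),None,0,3,7)])
for n in ('scene',):
    p=shot(n); bottles(p)
```

```text
fit [-0.001 -0.011  0.592  0.393  0.122] 0.0037
t 34.8 [0.4326 0.1431 0.1335] [ 1.799e+02 -1.000e-01  9.490e+01] q [ 0.07  0.49  1.95  0.    0.7  -0.02] F [ 0.5 -0.3 -3.3] gap 0.0393 30.0
[[1,10,1,0.1,-0.1,-0.1,0],[0,15,0,0,0,0,0],[0,15,0,0,0,0,0],[0,15,0,0,0,0,0],[0,15,0,0,0,0,0],[0,15,0,0,0,0,0],[0,15,0,0,0,0,0],[0,12,0,0,0,0,0]]
[[0,12,0,0,0,0,0],[0,12,0,0,0,0,0],[0,12,0,0,0,0,0],[0,12,0,0,0,0,0],[0,7,0,0,0,0,0],[0,7,0,0,0,0,0],[0,7,0,0,0,0,0],[0,7,0,0,0,0,0]]
[[0,0,0,0,0,0,0],[0,0,0,0,0,0,0],[0,0,0,0,0,0,0],[0,0,0,0,0,0,0],[0,0,0,0,0,0,0],[0,0,0,0,0,0,0],[0,0,0,0,0,0,0],[0,0,0,0,0,0,0]]
end [619.8 160.4 132.4] [-180.   -0.   95.] 2.0
bottle_1 0.96 [0.4329 0.144  0.0083]
bottle_1 0.71 [ 0.611  -0.3114  0.0276]
bottle_1 0.59 [ 0.4308 -0.4285  0.0296]
```

servo_tool(
  plan=[
    [1, 10, 1, 0.1, 0, 0, 0],
    [0, 15, 0, 0, 0, 0, 0],
    [0, 15, 0, 0, 0, 0, 0],
    [0, 15, 0, 0, 0, 0, 0],
    [0, 15, 0, 0, 0, 0, 0],
    [0, 15, 0, 0, 0, 0, 0],
    [0, 15, 0, 0, 0, 0, 0],
    [0, 12, 0, 0, 0, 0, 0],
  ],
)

```text
time_s: 35.57
eef_pos: [0.5463, 0.1545, 0.1324]
tool_rot: [3.14, -0.002, 1.657]
ft_force: [0.2, -0.2, -3.1]
finger_gap: 0.0392
grip_force: 30.0
```

servo_tool(
  plan=[
    [0, 12, 0, 0, 0, 0, 0],
    [0, 12, 0, 0, 0, 0, 0],
    [0, 12, 0, 0, 0, 0, 0],
    [0, 12, 0, 0, 0, 0, 0],
    [0, 7, 0, 0, 0, 0, 0],
    [0, 7, 0, 0, 0, 0, 0],
    [0, 7, 0, 0, 0, 0, 0],
    [0, 7, 0, 0, 0, 0, 0],
  ],
)

```text
time_s: 36.23
eef_pos: [0.6199, 0.1611, 0.1321]
tool_rot: [-3.14, -0.002, 1.657]
ft_force: [-0.7, -0.1, -2.2]
finger_gap: 0.0391
grip_force: 30.0
```

servo_tool(
  plan=[
    [0, 1, 0, 0, 0, 0, 0],
    [0, 1, 0, 0, 0, 0, 0],
    [0, 1, 0, 0, 0, 0, 0],
    [0, 1, 0, 0, 0, 0, 0],
    [0, 0, 0, 0, 0, 0, 0],
    [0, 0, 0, 0, 0, 0, 0],
    [0, 0, 0, 0, 0, 0, 0],
    [0, 0, 0, 0, 0, 0, 0],
  ],
)

```text
time_s: 36.9
eef_pos: [0.6235, 0.1614, 0.1325]
tool_rot: [-3.141, -0.002, 1.657]
ft_force: [-0.3, -0.1, -3.4]
finger_gap: 0.0396
grip_force: 30.0
```

servo_tool(
  plan=[
    [0, 1, 1, 0, 0, 0, 0],
    [0, 0, 1, 0, 0, 0, 0],
    [0, 0, 1, 0, 0, 0, 0],
    [0, 0, 0, 0, 0, 0, 0],
    [0, 0, 0, 0, 0, 0, 0],
    [0, 0, 0, 0, 0, 0, 0],
    [0, 0, 0, 0, 0, 0, 0],
    [0, 0, 0, 0, 0, 0, 0],
  ],
)

```text
time_s: 37.57
eef_pos: [0.6243, 0.1617, 0.1302]
tool_rot: [-3.141, -0.002, 1.657]
ft_force: [-4.7, 0.6, 5.2]
finger_gap: 0.0392
grip_force: 30.0
```

servo_tool(
  plan=[
    [0, 1, 0, 0, 0, 0, 0],
    [0, 0, 0, 0, 0, 0, 0],
    [0, 0, 0, 0, 0, 0, 0],
    [0, 0, 0, 0, 0, 0, 0],
    [0, 0, 0, 0, 0, 0, 0],
    [0, 0, 0, 0, 0, 0, 0],
    [0, 0, 0, 0, 0, 0, 0],
    [0, 0, 0, 0, 0, 0, 0],
  ],
)

```text
time_s: 38.23
eef_pos: [0.6244, 0.1617, 0.1301]
tool_rot: [-3.139, -0.002, 1.657]
ft_force: [-5.1, 0.3, 6.9]
finger_gap: 0.0395
grip_force: 30.0
```

Run:
```python
from ik import *
def T(gr,r): return list(np.array(gr)+.002*r.as_matrix()[:,2])
g=[.6006,-.2143]; cd=94.3
for pos,c,t in ((g,cd,-15),(g,cd,10),(g,cd,30),([.56,-.15],cd,60),([.56,-.15],cd,75),([.56,-.15],80,75),([.56,-.15],110,75)): print(pos,c,t,*ik([*pos,.1],lean(c,True,t)),*ik([*pos,.2],lean(c,True,t)))
r=lean(cd,True,-15); p,_=cur()
plan([(None,None,1,7),([p[0]-.001,p[1],.25],None,.9,0,30),([.6,-.05,.26],down(94),.7,0),(T([*g,.15],r),r,.7,2)])
```

```text
fit [-0.001 -0.011  0.592  0.393  0.122] 0.0037
[0.6006, -0.2143] 94.3 -15 [-23.  40.  91. -20.  43. -14.] True [-23.  32.  87. -16.  54. -19.] True
[0.6006, -0.2143] 94.3 10 [-34.  43.  82.   9.  61. -43.] True [-34.  36.  79.   8.  72. -41.] True
[0.6006, -0.2143] 94.3 30 [-41.  50.  74.  21.  80. -53.] True [-41.  43.  71.  21.  89. -50.] True
[0.56, -0.15] 94.3 60 [-46.  59.  73.  34.  99. -62.] True [-46.  51.  73.  35. 105. -57.] True
[0.56, -0.15] 94.3 75 [-47.  67.  67.  40. 111. -62.] True [-47.  59.  69.  42. 116. -58.] True
[0.56, -0.15] 80 75 [-52.  65.  78.  47. 101. -63.] True [-52.  56.  80.  48. 105. -58.] True
[0.56, -0.15] 110 75 [-42.  70.  57.  32. 122. -64.] True [-42.  62.  59.  34. 127. -60.] True
[[0,0,0,0,0,0,1],[0,0,0,0,0,0,1],[0,0,0,0,0,0,1],[0,0,0,0,0,0,1],[0,0,0,0,0,0,1],[0,0,0,0,0,0,1],[0,0,0,0,0,0,1],[0,0,0,0,0,0,1]]
[[0,0,-30,0,0,0,0.9],[0,0,-30,0,0,0,0.9],[0,-1,-30,0,0,0,0.9],[0,0,-30,0,0,0,0.9],[-35,-7,-2,0,0,0.2,0.7],[-35,-7,-2,0,0,0.2,0.7],[-35,-7,-2,0,0,0.1,0.7],[-35,-7,-1,-0.1,0,0.2,0.7]]
[[-34,-6,-2,0,-0.1,0.1,0.7],[-35,-6,-1,-0.1,0,0.2,0.7],[-27,-2,19,0,-2.5,-0.1,0.7],[-27,-2,20,0,-2.5,0,0.7],[-26,-2,21,0,-2.5,-0.1,0.7],[-25,-2,22,0,-2.5,0,0.7],[-23,-2,23,0,-2.5,-0.1,0.7],[-23,-2,24,0,-2.5,0,0.7]]
[[0,0,0,0,0,0,0.7],[0,0,0,0,0,0,0.7],[0,0,0,0,0,0,0.7],[0,0,0,0,0,0,0.7],[0,0,0,0,0,0,0.7],[0,0,0,0,0,0,0.7],[0,0,0,0,0,0,0.7],[0,0,0,0,0,0,0.7]]
end [ 600.3 -215.1  147.7] [-180.    15.    94.3] 2.6666666666666665
```

servo_tool(
  plan=[
    [0, 0, 0, 0, 0, 0, 1],
    [0, 0, 0, 0, 0, 0, 1],
    [0, 0, 0, 0, 0, 0, 1],
    [0, 0, 0, 0, 0, 0, 1],
    [0, 0, 0, 0, 0, 0, 1],
    [0, 0, 0, 0, 0, 0, 1],
    [0, 0, 0, 0, 0, 0, 1],
    [0, 0, 0, 0, 0, 0, 1],
  ],
)

```text
time_s: 38.9
eef_pos: [0.6258, 0.1616, 0.1293]
tool_rot: [-3.141, -0.002, 1.657]
ft_force: [0.1, -0.2, 0.2]
finger_gap: 0.0827
grip_force: 0.0
```

servo_tool(
  plan=[
    [0, 0, -30, 0, 0, 0, 0.9],
    [0, 0, -30, 0, 0, 0, 0.9],
    [0, -1, -30, 0, 0, 0, 0.9],
    [0, 0, -30, 0, 0, 0, 0.9],
    [-35, -7, -2, 0, 0, 0.2, 0.7],
    [-35, -7, -2, 0, 0, 0.2, 0.7],
    [-35, -7, -2, 0, 0, 0.1, 0.7],
    [-35, -7, -1, 0, 0, 0.2, 0.7],
  ],
)

```text
time_s: 39.57
eef_pos: [0.6081, 0.0184, 0.2568]
tool_rot: [3.141, -0.002, 1.646]
ft_force: [-0.2, -0.1, -0.1]
finger_gap: 0.0635
grip_force: 0.0
```

servo_tool(
  plan=[
    [-34, -6, -2, 0, 0, 0.1, 0.7],
    [-35, -6, -1, 0, 0, 0.2, 0.7],
    [-27, -2, 19, 0, -2.5, 0, 0.7],
    [-27, -2, 20, 0, -2.5, 0, 0.7],
    [-26, -2, 21, 0, -2.5, 0, 0.7],
    [-25, -2, 22, 0, -2.5, 0, 0.7],
    [-23, -2, 23, 0, -2.5, 0, 0.7],
    [-23, -2, 24, 0, -2.5, 0, 0.7],
  ],
)

```text
time_s: 40.23
eef_pos: [0.6008, -0.2163, 0.146]
tool_rot: [3.141, 0.262, 1.64]
ft_force: [0.7, -0.3, -0.1]
finger_gap: 0.0607
grip_force: 0.0
```

servo_tool(
  plan=[
    [0, 0, 0, 0, 0, 0, 0.7],
    [0, 0, 0, 0, 0, 0, 0.7],
    [0, 0, 0, 0, 0, 0, 0.7],
    [0, 0, 0, 0, 0, 0, 0.7],
    [0, 0, 0, 0, 0, 0, 0.7],
    [0, 0, 0, 0, 0, 0, 0.7],
    [0, 0, 0, 0, 0, 0, 0.7],
    [0, 0, 0, 0, 0, 0, 0.7],
  ],
)

```text
time_s: 40.9
eef_pos: [0.601, -0.2147, 0.1471]
tool_rot: [3.141, 0.26, 1.64]
ft_force: [0.6, -0.5, -1.1]
finger_gap: 0.0609
grip_force: 0.0
```

Run:
```python
from ik import *
st()
ps=[shot('top','top8'),shot('scene','scene8')]
for p in ps: bottles(p)
im=np.vstack([cv2.resize(cv2.imread('pics/top8.png')[150:270,180:380],None,fx=3,fy=3),cv2.resize(cv2.imread('pics/scene8.png')[170:250,230:430],None,fx=3,fy=3)]); cv2.imwrite('pics/c8.png',im)
def T(gr,r): return list(np.array(gr)+.002*r.as_matrix()[:,2])
r=lean(94.3,True,-15)
plan([(T([.6006,-.2143,.029],r),r,.7,0,20)])
```

```text
fit [-0.001 -0.011  0.592  0.393  0.122] 0.0037
t 40.9 [ 0.601  -0.2147  0.1471] [180.   14.9  94. ] q [-0.41  0.64  1.55 -0.31  0.85 -0.29] F [ 0.6 -0.5 -1.1] gap 0.0609 0.0
bottle_1 0.93 [0.6234 0.159  0.0034]
bottle_1 0.85 [6.357e-01 8.350e-02 5.000e-04]
bottle_1 0.6 [ 0.4322 -0.4302  0.0311]
bottle_1 0.87 [ 0.4313 -0.4295  0.0282]
bottle_1 0.84 [ 0.6108 -0.3121  0.0285]
bottle_1 0.61 [0.5256 0.3701 0.1052]
[[5,0,19,0,0,-0.1,0.7],[5,0,19,0,0,0,0.7],[5,0,19,0,0,-0.1,0.7],[5,0,20,0,0,0,0.7],[5,0,19,-0.1,-0.1,-0.1,0.7],[6,0,20,0,0,0,0.7],[0,0,0,0,0,0,0.7],[0,0,0,0,0,0,0.7]]
end [ 600.6 -214.8   26.6] [-180.    15.    94.3] 0.6666666666666666
```

View pics/c8.png

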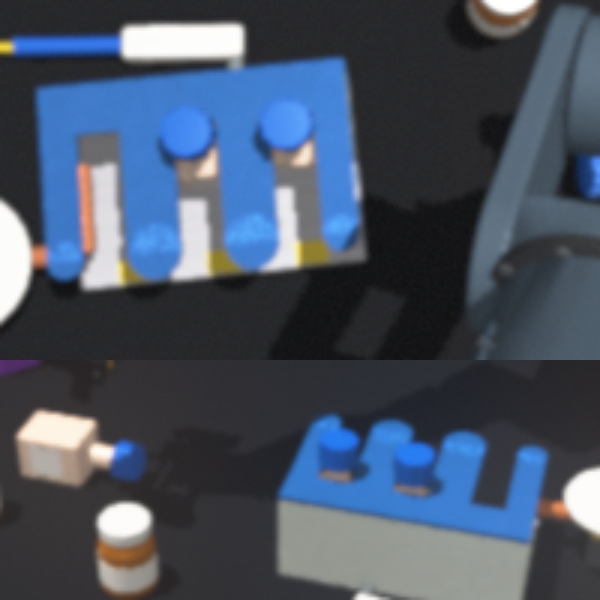

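servo_tool(
  plan=[
    [5, 0, 19, 0, 0, 0, 0.7],
    [5, 0, 19, 0, 0, 0, 0.7],
    [5, 0, 19, 0, 0, 0, 0.7],
    [5, 0, 20, 0, 0, 0, 0.7],
    [5, 0, 19, 0, 0, -0.2, 0.7],
    [6, 0, 19, 0, 0, 0, 0.7],
    [0, 0, 0, 0, 0, 0, 0.7],
    [0, 0, 0, 0, 0, 0, 0.7],
  ],
)

```text
time_s: 41.77
eef_pos: [0.5998, -0.2143, 0.0264]
tool_rot: [-3.138, 0.259, 1.644]
ft_force: [0.3, 0.8, -0.2]
finger_gap: 0.0605
grip_force: 0.0
```

servo_tool(
  plan=[
    [0, 0, 0, 0, 0, 0, 0],
    [0, 0, 0, 0, 0, 0, 0],
    [0, 0, 0, 0, 0, 0, 0],
    [0, 0, 0, 0, 0, 0, 0],
    [0, 0, 0, 0, 0, 0, 0],
    [0, 0, 0, 0, 0, 0, 0],
    [0, 0, 0, 0, 0, 0, 0],
    [0, 0, 0, 0, 0, 0, 0],
  ],
  newtons=35,
)

```text
time_s: 42.43
eef_pos: [0.6009, -0.2147, 0.0279]
tool_rot: [-3.141, 0.26, 1.644]
ft_force: [1.4, 0.3, 2.0]
finger_gap: 0.0254
grip_force: 35.0
```

Run:
```python
from ik import *
st()
def T(gr,r): return list(np.array(gr)+.002*r.as_matrix()[:,2])
p,r=cur(); g=p-.002*r.as_matrix()[:,2]
W=[(T([*g[:2],.12],r),r,0,0,12)]
n=20
for i in range(1,n+1):
    s=i/n; rr=lean(94.3,True,-15+90*s); gg=[g[0]+(.56-g[0])*s,g[1]+(-.15-g[1])*s,.12+.04*min(1,2*s)]
    W.append((T(gg,rr),rr,0,0,12))
W.append((None,None,0,2))
plan(W)
```

```text
fit [-0.001 -0.011  0.592  0.393  0.122] 0.0037
t 42.43 [ 0.6009 -0.2147  0.0279] [-180.    14.9   94.2] q [-0.41  0.82  1.6  -0.39  0.64 -0.18] F [1.4 0.3 2. ] gap 0.0254 35.0
[[-3,0,-11,0,0,0,0],[-3,0,-11,0,0,0,0],[-3,0,-11,0,0,0,0],[-3,0,-11,0,0,0,0],[-3,0,-11,0,0,0,0],[-3,0,-11,0,0,0,0],[-3,0,-11,0,0,0,0],[-2,0,-10,0,0,0,0]]
[[2,-2,-5,-0.1,4.4,-0.1,0],[3,-2,-4,0,4.5,0,0],[3,-1,-5,0,4.5,0,0],[3,-2,-4,0,4.5,0,0],[4,-2,-4,0,4.5,0,0],[4,-2,-3,0,4.5,0,0],[4,-2,-3,0,4.5,0,0],[5,-1,-3,0,4.5,0,0]]
[[5,-2,-3,0,4.5,0,0],[4,-2,-2,0,4.5,0,0],[4,-2,2,0,4.5,0,0],[2,-2,2,0,4.5,0,0],[3,-1,2,0,4.5,0,0],[3,-2,2,0,4.5,0,0],[2,-2,3,0,4.5,0,0],[3,-2,2,0,4.5,0,0]]
[[1,-2,3,0,4.5,0,0],[2,-1,3,0,4.5,0,0],[2,-2,3,0,4.5,0,0],[1,-2,3,0,4.5,0,0],[0,0,0,0,0,0,0],[0,0,0,0,0,0,0],[0,0,0,0,0,0,0],[0,0,0,0,0,0,0]]
end [ 559.8 -148.2  159.5] [179.9 -75.   94.4] 2.6666666666666665
```

servo_tool(
  plan=[
    [-3, 0, -11, 0, 0, 0, 0],
    [-3, 0, -11, 0, 0, 0, 0],
    [-3, 0, -11, 0, 0, 0, 0],
    [-3, 0, -11, 0, 0, 0, 0],
    [-3, 0, -11, 0, 0, 0, 0],
    [-3, 0, -11, 0, 0, 0, 0],
    [-3, 0, -11, 0, 0, 0, 0],
    [-2, 0, -10, 0, 0, 0, 0],
  ],
)

```text
time_s: 43.1
eef_pos: [0.6009, -0.2146, 0.1191]
tool_rot: [-3.141, 0.26, 1.643]
ft_force: [-0.1, -0.5, -2.7]
finger_gap: 0.0249
grip_force: 35.0
```

servo_tool(
  plan=[
    [2, -2, -5, 0, 4.4, 0, 0],
    [3, -2, -4, 0, 4.5, 0, 0],
    [3, -1, -5, 0, 4.5, 0, 0],
    [3, -2, -4, 0, 4.5, 0, 0],
    [4, -2, -4, 0, 4.5, 0, 0],
    [4, -2, -3, 0, 4.5, 0, 0],
    [4, -2, -3, 0, 4.5, 0, 0],
    [5, -1, -3, 0, 4.5, 0, 0],
  ],
)

```text
time_s: 43.77
eef_pos: [0.5848, -0.1878, 0.1508]
tool_rot: [3.142, -0.369, 1.644]
ft_force: [-0.0, -1.1, -2.7]
finger_gap: 0.025
grip_force: 35.0
```

servo_tool(
  plan=[
    [5, -2, -3, 0, 4.5, 0, 0],
    [4, -2, -2, 0, 4.5, 0, 0],
    [4, -2, 2, 0, 4.5, 0, 0],
    [2, -2, 2, 0, 4.5, 0, 0],
    [3, -1, 2, 0, 4.5, 0, 0],
    [3, -2, 2, 0, 4.5, 0, 0],
    [2, -2, 3, 0, 4.5, 0, 0],
    [3, -2, 2, 0, 4.5, 0, 0],
  ],
)

```text
time_s: 44.43
eef_pos: [0.568, -0.1618, 0.1592]
tool_rot: [3.141, -0.995, 1.644]
ft_force: [-0.1, -0.3, -3.6]
finger_gap: 0.0251
grip_force: 35.0
```

servo_tool(
  plan=[
    [1, -2, 3, 0, 4.5, 0, 0],
    [2, -1, 3, 0, 4.5, 0, 0],
    [2, -2, 3, 0, 4.5, 0, 0],
    [1, -2, 3, 0, 4.5, 0, 0],
    [0, 0, 0, 0, 0, 0, 0],
    [0, 0, 0, 0, 0, 0, 0],
    [0, 0, 0, 0, 0, 0, 0],
    [0, 0, 0, 0, 0, 0, 0],
  ],
)

```text
time_s: 45.1
eef_pos: [0.5604, -0.1484, 0.16]
tool_rot: [3.139, -1.306, 1.646]
ft_force: [-0.6, 0.0, -2.3]
finger_gap: 0.0247
grip_force: 35.0
```

Run:
```python
from ik import *
st()
ps=[shot('top','top9'),shot('scene','scene9')]
for p in ps: bottles(p)
im=np.vstack([cv2.resize(cv2.imread('pics/top9.png')[160:290,280:480],None,fx=3,fy=3),cv2.resize(cv2.imread('pics/scene9.png')[130:200,200:400],None,fx=3,fy=3)]); cv2.imwrite('pics/c9.png',im)
p,_=cur()
plan([([p[0],p[1],.103],lean(94.3,True,75),0,2,10)])
```

```text
fit [-0.001 -0.011  0.592  0.393  0.122] 0.0037
t 45.1 [ 0.5604 -0.1484  0.16  ] [179.9 -74.8  94.3] q [-0.79  1.02  1.3   0.74  1.94 -1.03] F [-0.6  0.  -2.3] gap 0.0247 35.0
bottle_1 0.63 [ 0.5604 -0.1504  0.0643]
bottle_1 0.62 [0.6238 0.1639 0.0034]
bottle_1 0.55 [0.638  0.0831 0.0029]
bottle_1 0.76 [ 0.4314 -0.4294  0.0306]
bottle_1 0.75 [ 0.562  -0.1531  0.0618]
[[-9,0,2,0,0,0,0],[-9,0,3,0,0,0,0],[-9,0,2,0,0,0,0],[-9,0,3,0,0,0,0],[-9,0,2,0.1,0,0,0],[-10,0,3,0,0.1,0,0],[0,0,0,0,0,0,0],[0,0,0,0,0,0,0]]
end [ 560.1 -148.   102.8] [-179.9  -75.    94.1] 0.6666666666666666
```

View pics/c9.png

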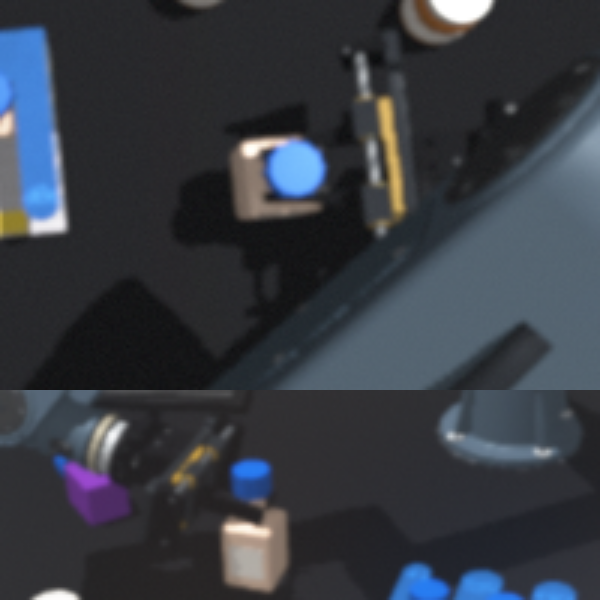

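servo_tool(
  plan=[
    [-9, 0, 2, 0, 0, 0, 0],
    [-9, 0, 3, 0, 0, 0, 0],
    [-9, 0, 2, 0, 0, 0, 0],
    [-9, 0, 3, 0, 0, 0, 0],
    [-9, 0, 2, 0, 0, 0, 0],
    [-10, 0, 3, 0, 0, 0, 0],
    [0, 0, 0, 0, 0, 0, 0],
    [0, 0, 0, 0, 0, 0, 0],
  ],
)

```text
time_s: 45.97
eef_pos: [0.5595, -0.1475, 0.1012]
tool_rot: [-3.131, -1.311, 1.633]
ft_force: [-0.6, 0.0, -2.1]
finger_gap: 0.0249
grip_force: 35.0
```

servo_tool(
  plan=[
    [-1, 0, 0, 0, 0, 0, 0],
    [0, 0, 0, 0, 0, 0, 0],
    [-1, 0, 0, 0, 0, 0, 0],
    [0, 0, 0, 0, 0, 0, 0],
    [0, 0, 0, 0, 0, 0, 0],
    [0, 0, 0, 0, 0, 0, 0],
    [0, 0, 0, 0, 0, 0, 0],
    [0, 0, 0, 0, 0, 0, 0],
  ],
)

```text
time_s: 46.63
eef_pos: [0.5598, -0.1483, 0.1003]
tool_rot: [-3.137, -1.309, 1.639]
ft_force: [0.1, 0.3, -2.3]
finger_gap: 0.0251
grip_force: 35.0
```

servo_tool(
  plan=[
    [-1, 0, 0, 0, 0, 0, 0],
    [0, 0, 0, 0, 0, 0, 0],
    [-1, 0, 0, 0, 0, 0, 0],
    [0, 0, 0, 0, 0, 0, 0],
    [0, 0, 0, 0, 0, 0, 0],
    [0, 0, 0, 0, 0, 0, 0],
    [0, 0, 0, 0, 0, 0, 0],
    [0, 0, 0, 0, 0, 0, 0],
  ],
)

```text
time_s: 47.3
eef_pos: [0.5599, -0.1489, 0.0982]
tool_rot: [-3.137, -1.309, 1.638]
ft_force: [-0.5, -0.1, -1.3]
finger_gap: 0.025
grip_force: 35.0
```

servo_tool(
  plan=[
    [-1, 0, 0, 0, 0, 0, 0],
    [0, 0, 0, 0, 0, 0, 0],
    [-1, 0, 0, 0, 0, 0, 0],
    [0, 0, 0, 0, 0, 0, 0],
    [0, 0, 0, 0, 0, 0, 0],
    [0, 0, 0, 0, 0, 0, 0],
    [0, 0, 0, 0, 0, 0, 0],
    [0, 0, 0, 0, 0, 0, 0],
  ],
)

```text
time_s: 47.97
eef_pos: [0.5599, -0.1494, 0.0965]
tool_rot: [-3.137, -1.309, 1.639]
ft_force: [0.4, -0.8, -0.9]
finger_gap: 0.0251
grip_force: 35.0
```

Run:
```python
from ik import *
st()
p,r=cur(); z=r.as_matrix()[:,2]
b=p-.1*z; print(b)
W=[(None,None,.8,5),(b,None,.8,0,20)]
n=16; top=np.array([.555,-.19,.26])
for i in range(1,n+1):
    s=i/n; W.append((b+(top-b)*s,lean(94.1,True,75*(1-s)),.8,0))
W+=[(None,None,.8,2)]
plan(W)
```

```text
fit [-0.001 -0.011  0.592  0.393  0.122] 0.0037
t 47.97 [ 0.5599 -0.1494  0.0965] [-179.8  -75.    93.9] q [-0.79  1.11  1.28  0.72  1.89 -1.08] F [ 0.4 -0.8 -0.9] gap 0.0251 35.0
[ 0.56695101 -0.24571324  0.12231414]
[[0,0,0,0,0,0,0.8],[0,0,0,0,0,0,0.8],[0,0,0,0,0,0,0.8],[0,0,0,0,0,0,0.8],[0,0,0,0,0,0,0.8],[0,0,0,0,0,0,0.8],[0,0,-20,0,0,0,0.8],[0,0,-20,0,0,0,0.8]]
[[0,0,-20,0,0,0,0.8],[0,0,-20,0,0,0,0.8],[0,0,-20,0,0,0,0.8],[9,-1,1,-0.1,-4.7,0,0.8],[10,0,1,0,-4.7,0,0.8],[9,-1,-1,0,-4.7,0,0.8],[9,0,-1,0,-4.7,-0.1,0.8],[9,-1,-2,0,-4.7,0,0.8]]
[[9,0,-2,0,-4.7,0,0.8],[9,0,-4,0,-4.6,0,0.8],[8,-1,-4,0,-4.7,0,0.8],[8,0,-4,0,-4.7,0,0.8],[8,-1,-6,0,-4.7,0,0.8],[7,0,-6,0,-4.7,0,0.8],[7,-1,-6,0,-4.7,0,0.8],[6,0,-7,0.1,-4.7,0,0.8]]
[[5,-1,-8,0,-4.7,0,0.8],[5,0,-7,0,-4.6,0,0.8],[5,-1,-9,0,-4.7,0,0.8],[0,0,0,0,0,0,0.8],[0,0,0,0,0,0,0.8],[0,0,0,0,0,0,0.8],[0,0,0,0,0,0,0.8],[0,0,0,0,0,0,0.8]]
end [ 554.9 -189.5  260.2] [-180.    -0.    94.1] 2.6666666666666665
```

servo_tool(
  plan=[
    [-1, 0, 0, 0, 0, 0, 0],
    [0, 0, 0, 0, 0, 0, 0],
    [-1, 0, 0, 0, 0, 0, 0],
    [0, 0, 0, 0, 0, 0, 0],
    [0, 0, 0, 0, 0, 0, 0],
    [0, 0, 0, 0, 0, 0, 0],
    [0, 0, 0, 0, 0, 0, 0],
    [0, 0, 0, 0, 0, 0, 0],
  ],
)

```text
time_s: 48.63
eef_pos: [0.5601, -0.1495, 0.0964]
tool_rot: [3.141, -1.313, 1.643]
ft_force: [0.7, 0.3, 7.1]
finger_gap: 0.0251
grip_force: 35.0
```

servo_tool(
  plan=[
    [0, 0, 0, 0, 0, 0, 0.8],
    [0, 0, 0, 0, 0, 0, 0.8],
    [0, 0, 0, 0, 0, 0, 0.8],
    [0, 0, 0, 0, 0, 0, 0.8],
    [0, 0, 0, 0, 0, 0, 0.8],
    [0, 0, 0, 0, 0, 0, 0.8],
    [0, 0, -20, 0, 0, 0, 0.8],
    [0, 0, -20, 0, 0, 0, 0.8],
  ],
)

```text
time_s: 49.3
eef_pos: [0.5624, -0.1876, 0.1046]
tool_rot: [-3.129, -1.311, 1.633]
ft_force: [0.6, -0.5, 1.0]
finger_gap: 0.0666
grip_force: 0.0
```

servo_tool(
  plan=[
    [0, 0, -20, 0, 0, 0, 0.8],
    [0, 0, -20, 0, 0, 0, 0.8],
    [0, 0, -20, 0, 0, 0, 0.8],
    [9, -1, 1, 0, -4.7, 0, 0.8],
    [10, 0, 1, 0, -4.7, 0, 0.8],
    [9, -1, -1, 0, -4.7, 0, 0.8],
    [9, 0, -1, 0, -4.7, 0, 0.8],
    [9, -1, -2, 0, -4.7, 0, 0.8],
  ],
)

```text
time_s: 49.97
eef_pos: [0.5627, -0.2296, 0.1635]
tool_rot: [-3.14, -0.895, 1.641]
ft_force: [-0.2, -0.2, 0.2]
finger_gap: 0.0697
grip_force: 0.0
```

servo_tool(
  plan=[
    [9, 0, -2, 0, -4.7, 0, 0.8],
    [9, 0, -4, 0, -4.6, 0, 0.8],
    [8, -1, -4, 0, -4.7, 0, 0.8],
    [8, 0, -4, 0, -4.7, 0, 0.8],
    [8, -1, -6, 0, -4.7, 0, 0.8],
    [7, 0, -6, 0, -4.7, 0, 0.8],
    [7, -1, -6, 0, -4.7, 0, 0.8],
    [6, 0, -7, 0, -4.7, 0, 0.8],
  ],
)

```text
time_s: 50.63
eef_pos: [0.5574, -0.2007, 0.2329]
tool_rot: [-3.141, -0.241, 1.643]
ft_force: [-0.9, 1.0, -1.2]
finger_gap: 0.0694
grip_force: 0.0
```

servo_tool(
  plan=[
    [5, -1, -8, 0, -4.7, 0, 0.8],
    [5, 0, -7, 0, -4.6, 0, 0.8],
    [5, -1, -9, 0, -4.7, 0, 0.8],
    [0, 0, 0, 0, 0, 0, 0.8],
    [0, 0, 0, 0, 0, 0, 0.8],
    [0, 0, 0, 0, 0, 0, 0.8],
    [0, 0, 0, 0, 0, 0, 0.8],
    [0, 0, 0, 0, 0, 0, 0.8],
  ],
)

```text
time_s: 51.3
eef_pos: [0.5548, -0.1911, 0.2571]
tool_rot: [-3.139, -0.002, 1.642]
ft_force: [-0.1, 0.4, -0.1]
finger_gap: 0.0696
grip_force: 0.0
```

Run:
```python
from ik import *
st()
ps=[shot('top','top10'),shot('scene','scene10')]
for p in ps: bottles(p)
for u in caps(ps[:1])[0]: print(u,pix(ps[0],*u,.138))
for u in caps(ps[1:])[0]: print(u,pix(ps[1],*u,.128))
B=[.5595,-.1497]
plan([([*B,.2],down(94.5),.8,1),([*B,.125],None,.8,1,20)])
```

```text
fit [-0.001 -0.011  0.592  0.393  0.122] 0.0037
t 51.3 [ 0.5548 -0.1911  0.2571] [-1.798e+02 -1.000e-01  9.410e+01] q [-0.52  0.46  1.51 -0.    1.18 -0.59] F [-0.1  0.4 -0.1] gap 0.0696 0.0
bottle_1 0.95 [0.6212 0.1616 0.0026]
bottle_1 0.85 [0.6394 0.082  0.002 ]
bottle_1 0.66 [ 0.5628 -0.1488  0.0006]
bottle_1 0.84 [ 0.5608 -0.149   0.0016]
bottle_1 0.74 [ 0.4306 -0.428   0.0307]
bottle_1 0.22 [0.5908 0.1605 0.1048]
[201.74693878 164.88163265] [0.69488742 0.25846092 0.138     ]
[373.41062802 218.60386473] [ 0.55863561 -0.15130475  0.138     ]
[519.60084034 298.87815126] [ 0.36843755 -0.48090905  0.138     ]
[344.82908163   7.14795918] [-2.09714779 -0.82810357  0.128     ]
[347.42211055  34.12562814] [-1.25832056 -0.52635647  0.128     ]
[232.75925926  78.40740741] [-0.20559436 -0.81124212  0.128     ]
[222.26865672 151.68656716] [ 0.49408242 -0.43659194  0.128     ]
[284.0647482  175.23021583] [ 0.5596746  -0.15065555  0.128     ]
[  4.98571429 222.84285714] [ 1.09105941 -0.80139266  0.128     ]
[398.87203791 265.41232227] [0.84519326 0.30984557 0.128     ]
[[20,4,29,-0.1,0,-0.2,0.8],[20,4,29,0,-0.1,-0.2,0.8],[0,0,0,0,0,0,0.8],[0,0,19,0,0,0,0.8],[0,0,19,0,0,0,0.8],[0,0,18,0,0,0,0.8],[1,0,19,0,0,0,0.8],[0,0,0,0,0,0,0.8]]
end [ 559.8 -149.2  124.6] [-180.     0.    94.5] 0.6666666666666666
```

servo_tool(
  plan=[
    [20, 4, 29, 0, 0, -0.2, 0.8],
    [20, 4, 29, 0, 0, -0.2, 0.8],
    [0, 0, 0, 0, 0, 0, 0.8],
    [0, 0, 19, 0, 0, 0, 0.8],
    [0, 0, 19, 0, 0, 0, 0.8],
    [0, 0, 18, 0, 0, 0, 0.8],
    [1, 0, 19, 0, 0, 0, 0.8],
    [0, 0, 0, 0, 0, 0, 0.8],
  ],
)

```text
time_s: 52.17
eef_pos: [0.5579, -0.1481, 0.1223]
tool_rot: [-3.135, -0.003, 1.65]
ft_force: [-1.0, -0.4, -0.7]
finger_gap: 0.0698
grip_force: 0.0
```

servo_tool(
  plan=[
    [0, 0, 0, 0, 0, 0, 0],
    [0, 0, 0, 0, 0, 0, 0],
    [0, 0, 0, 0, 0, 0, 0],
    [0, 0, 0, 0, 0, 0, 0],
    [0, 0, 0, 0, 0, 0, 0],
    [0, 0, 0, 0, 0, 0, 0],
    [0, 0, 0, 0, 0, 0, 0],
    [0, 0, 0, 0, 0, 0, 0],
  ],
  newtons=30,
)

```text
time_s: 52.83
eef_pos: [0.5602, -0.1488, 0.126]
tool_rot: [-3.141, 0.001, 1.65]
ft_force: [-1.5, -0.6, 4.7]
finger_gap: 0.0392
grip_force: 30.0
```

servo_tool(
  plan=[
    [0, 0, 0, 0, 0, 0, 0],
    [0, 0, 0, 0, 0, 0, 0],
    [0, 0, 0, 0, 0, 0, 0],
    [0, 0, -4, 0, 0, 0, 0],
    [0, 0, -4, 0, 0, 0, 0],
    [0, 0, 0, 0, 0, 0, 0],
    [0, 0, 0, 0, 0, 0, 0],
    [0, 0, 0, 0, 0, 0, 0],
  ],
)

```text
time_s: 53.5
eef_pos: [0.5595, -0.1484, 0.1328]
tool_rot: [-3.14, -0.001, 1.65]
ft_force: [-0.9, 0.1, -2.1]
finger_gap: 0.0394
grip_force: 30.0
```

Run:
```python
from ik import *
st()
z=.133
plan([([.43,-.05,z],down(95),0,0,22),([.425,.15,z],None,0,0,22),(rk(-.16,.08,z),down(95),0,4,22)])
p=shot('top','top11')
im=cv2.imread('pics/top11.png'); cv2.imwrite('pics/c11.png',cv2.resize(im[160:260,190:310],None,fx=6,fy=6,interpolation=cv2.INTER_CUBIC)[:600,:720])
```

```text
fit [-0.001 -0.011  0.592  0.393  0.122] 0.0037
t 53.5 [ 0.5595 -0.1484  0.1328] [-179.9   -0.    94.5] q [-0.45  0.61  1.64 -0.    0.89 -0.53] F [-0.9  0.1 -2.1] gap 0.0394 30.0
[[14,-15,0,0,0,-0.1,0],[13,-15,0,0,0,-0.1,0],[14,-15,0,0,0,0,0],[14,-15,0,0,0,-0.1,0],[13,-15,0,0,0,0,0],[14,-15,0,0,0,-0.1,0],[13,-15,0,-0.1,0,0,0],[14,-16,0,0,0,-0.1,0]]
[[20,1,0,0,0,0,0],[20,1,0,0,0,0,0],[20,1,0,0,0,0,0],[20,1,0,0,0,0,0],[20,1,0,0,0,0,0],[20,2,0,0,0,0,0],[20,1,0,0,0,0,0],[20,2,0,0,0,0,0]]
[[20,1,0,0,0,0,0],[19,2,0,0,0,0,0],[19,2,0,0,0,0,0],[18,2,0,0,0,0,0],[19,1,0,0,0,0,0],[18,2,0,0,0,0,0],[0,0,0,0,0,0,0],[0,0,0,0,0,0,0]]
[[0,0,0,0,0,0,0],[0,0,0,0,0,0,0],[0,0,0,0,0,0,0],[0,0,0,0,0,0,0],[0,0,0,0,0,0,0],[0,0,0,0,0,0,0],[0,0,0,0,0,0,0],[0,0,0,0,0,0,0]]
end [425.7 223.9 133.3] [-180.   -0.   95.] 2.6666666666666665
```

View pics/c11.png

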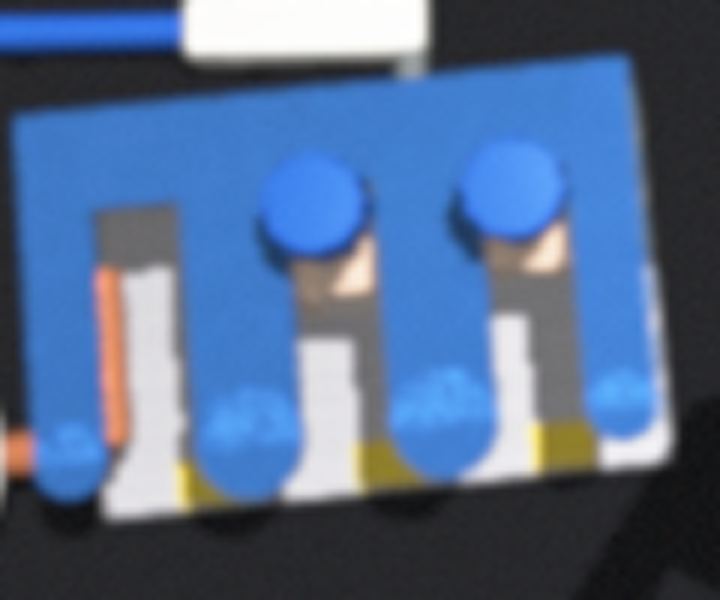

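servo_tool(
  plan=[
    [14, -15, 0, 0, 0, 0, 0],
    [13, -15, 0, 0, 0, 0, 0],
    [14, -15, 0, 0, 0, 0, 0],
    [14, -15, 0, 0, 0, -0.2, 0],
    [13, -15, 0, 0, 0, 0, 0],
    [14, -15, 0, 0, 0, -0.2, 0],
    [13, -15, 0, 0, 0, 0, 0],
    [14, -16, 0, 0, 0, 0, 0],
  ],
)

```text
time_s: 54.22
eef_pos: [0.4299, -0.0495, 0.1334]
tool_rot: [-3.141, 0.0, 1.657]
ft_force: [-0.3, -0.1, -2.9]
finger_gap: 0.0394
grip_force: 30.0
```

servo_tool(
  plan=[
    [20, 1, 0, 0, 0, 0, 0],
    [20, 1, 0, 0, 0, 0, 0],
    [20, 1, 0, 0, 0, 0, 0],
    [20, 1, 0, 0, 0, 0, 0],
    [20, 1, 0, 0, 0, 0, 0],
    [20, 2, 0, 0, 0, 0, 0],
    [20, 1, 0, 0, 0, 0, 0],
    [20, 2, 0, 0, 0, 0, 0],
  ],
)

```text
time_s: 54.88
eef_pos: [0.4262, 0.1115, 0.1334]
tool_rot: [-3.14, -0.0, 1.657]
ft_force: [0.2, -0.6, -2.5]
finger_gap: 0.0391
grip_force: 30.0
```

servo_tool(
  plan=[
    [20, 1, 0, 0, 0, 0, 0],
    [19, 2, 0, 0, 0, 0, 0],
    [19, 2, 0, 0, 0, 0, 0],
    [18, 2, 0, 0, 0, 0, 0],
    [19, 1, 0, 0, 0, 0, 0],
    [18, 2, 0, 0, 0, 0, 0],
    [0, 0, 0, 0, 0, 0, 0],
    [0, 0, 0, 0, 0, 0, 0],
  ],
)

```text
time_s: 55.55
eef_pos: [0.4266, 0.2246, 0.1333]
tool_rot: [-3.14, -0.0, 1.659]
ft_force: [-0.2, -0.5, -2.8]
finger_gap: 0.0394
grip_force: 30.0
```

Run:
```python
from ik import *
st()
z=.1325
for n in ('top','scene'): bottles(shot(n))
plan([(rk(-.15,.08,z),down(95),0,0,15),(rk(-.06,.08,z),None,0,0,15),(rk(.0,.08,z),None,0,0,12),(rk(.028,.08,z),None,0,1,7)])
```

```text
fit [-0.001 -0.011  0.592  0.393  0.122] 0.0037
t 55.55 [0.4266 0.2246 0.1333] [-179.9   -0.    95.1] q [0.25 0.51 1.89 0.   0.75 0.16] F [-0.2 -0.5 -2.8] gap 0.0394 30.0
bottle_1 0.91 [6.388e-01 8.010e-02 4.000e-04]
bottle_1 0.76 [0.4277 0.223  0.0055]
bottle_1 0.72 [0.6242 0.1599 0.0022]
bottle_1 0.64 [ 0.4312 -0.4322  0.0307]
bottle_1 0.86 [ 0.4294 -0.4285  0.0305]
bottle_1 0.64 [0.4266 0.2225 0.0064]
[[1,9,1,-0.1,0,-0.1,0],[0,15,0,0,0,0,0],[0,15,0,0,0,0,0],[0,15,0,0,0,0,0],[0,15,0,0,0,0,0],[0,15,0,0,0,0,0],[0,15,0,0,0,0,0],[0,10,0,0,0,0,0]]
[[0,10,0,0,0,0,0],[0,10,0,0,0,0,0],[0,10,0,0,0,0,0],[0,10,0,0,0,0,0],[0,10,0,0,0,0,0],[0,6,0,0,0,0,0],[0,6,0,0,0,0,0],[0,5,0,0,0,0,0]]
[[0,6,0,0,0,0,0],[0,5,0,0,0,0,0],[0,0,0,0,0,0,0],[0,0,0,0,0,0,0],[0,0,0,0,0,0,0],[0,0,0,0,0,0,0],[0,0,0,0,0,0,0],[0,0,0,0,0,0,0]]
end [612.7 240.4 132.3] [-180.   -0.   95.] 2.0
```

servo_tool(
  plan=[
    [1, 9, 1, 0, 0, 0, 0],
    [0, 15, 0, 0, 0, 0, 0],
    [0, 15, 0, 0, 0, 0, 0],
    [0, 15, 0, 0, 0, 0, 0],
    [0, 15, 0, 0, 0, 0, 0],
    [0, 15, 0, 0, 0, 0, 0],
    [0, 15, 0, 0, 0, 0, 0],
    [0, 10, 0, 0, 0, 0, 0],
  ],
)

```text
time_s: 56.42
eef_pos: [0.5378, 0.2338, 0.1322]
tool_rot: [3.141, -0.0, 1.656]
ft_force: [0.4, -0.1, -2.4]
finger_gap: 0.0394
grip_force: 30.0
```

servo_tool(
  plan=[
    [0, 10, 0, 0, 0, 0, 0],
    [0, 10, 0, 0, 0, 0, 0],
    [0, 10, 0, 0, 0, 0, 0],
    [0, 10, 0, 0, 0, 0, 0],
    [0, 10, 0, 0, 0, 0, 0],
    [0, 6, 0, 0, 0, 0, 0],
    [0, 6, 0, 0, 0, 0, 0],
    [0, 5, 0, 0, 0, 0, 0],
  ],
)

```text
time_s: 57.08
eef_pos: [0.6021, 0.24, 0.132]
tool_rot: [-3.14, -0.0, 1.657]
ft_force: [0.1, -0.9, -3.0]
finger_gap: 0.0396
grip_force: 30.0
```

servo_tool(
  plan=[
    [0, 6, 0, 0, 0, 0, 0],
    [0, 5, 0, 0, 0, 0, 0],
    [0, 1, 0, 0, 0, 0, 0],
    [0, 1, 0, 0, 0, 0, 0],
    [0, 1, 0, 0, 0, 0, 0],
    [0, 0, 0, 0, 0, 0, 0],
    [0, 0, 0, 0, 0, 0, 0],
    [0, 0, 0, 0, 0, 0, 0],
  ],
)

```text
time_s: 57.75
eef_pos: [0.6155, 0.2413, 0.1322]
tool_rot: [-3.14, -0.0, 1.657]
ft_force: [-0.1, -1.0, -2.8]
finger_gap: 0.0393
grip_force: 30.0
```

servo_tool(
  plan=[
    [0, 0, 1, 0, 0, 0, 0],
    [0, 0, 1, 0, 0, 0, 0],
    [0, 0, 1, 0, 0, 0, 0],
    [0, 1, 0, 0, 0, 0, 0],
    [0, 0, 0, 0, 0, 0, 0],
    [0, 0, 0, 0, 0, 0, 0],
    [0, 0, 0, 0, 0, 0, 0],
    [0, 0, 0, 0, 0, 0, 0],
  ],
)

```text
time_s: 58.42
eef_pos: [0.6162, 0.2415, 0.1302]
tool_rot: [-3.139, -0.0, 1.657]
ft_force: [-3.9, 0.3, 5.4]
finger_gap: 0.0391
grip_force: 30.0
```

servo_tool(
  plan=[
    [0, 0, 0, 0, 0, 0, 0.8],
    [0, 0, 0, 0, 0, 0, 0.8],
    [0, 0, 0, 0, 0, 0, 0.8],
    [0, 0, 0, 0, 0, 0, 0.8],
    [0, 0, 0, 0, 0, 0, 0.8],
    [0, 0, 0, 0, 0, 0, 0.8],
    [0, 0, 0, 0, 0, 0, 0.8],
    [0, 0, -20, 0, 0, 0, 0.8],
  ],
)

```text
time_s: 59.08
eef_pos: [0.6141, 0.2406, 0.1453]
tool_rot: [-3.132, 0.001, 1.657]
ft_force: [-0.5, -0.4, -0.7]
finger_gap: 0.0694
grip_force: 0.0
```

servo_tool(
  plan=[
    [0, 0, -30, 0, 0, 0, 0.8],
    [0, 0, -30, 0, 0, 0, 0.8],
    [0, 0, -30, 0, 0, 0, 0.8],
    [0, 0, -30, 0, 0, 0, 0.8],
    [0, -30, 0, 0, 0, 0, 0.8],
    [0, -30, 0, 0, 0, 0, 0.8],
    [0, -30, 0, 0, 0, 0, 0.8],
    [0, -30, 0, 0, 0, 0, 0.8],
  ],
)

```text
time_s: 59.75
eef_pos: [0.4961, 0.2308, 0.2695]
tool_rot: [-3.141, -0.0, 1.657]
ft_force: [-0.2, 0.2, -0.2]
finger_gap: 0.0695
grip_force: 0.0
```

servo_tool(
  plan=[
    [0, -30, 0, 0, 0, 0, 0.8],
    [0, -15, 0, 0, 0, 0, 0.8],
    [0, 0, 0, 0, 0, 0, 0.8],
    [0, 0, 0, 0, 0, 0, 0.8],
    [0, 0, 0, 0, 0, 0, 0.8],
    [0, 0, 0, 0, 0, 0, 0.8],
    [0, 0, 0, 0, 0, 0, 0.8],
    [0, 0, 0, 0, 0, 0, 0.8],
  ],
)

```text
time_s: 60.42
eef_pos: [0.4536, 0.2271, 0.2691]
tool_rot: [-3.14, -0.0, 1.657]
ft_force: [-0.4, -0.5, 0.2]
finger_gap: 0.0695
grip_force: 0.0
```

Run:
```python
from ik import *
st()
def rack(P): d=np.array(P[:2])-O; return (R.from_euler('z',-YR).apply([*d,0])*1000)[:2].round(1)
for n in ('top','scene'):
    p=shot(n,n+'12')
    for d in robot.landmark_of(p,'bottle_1'):
        if d['point'][1]>0: print(n,round(d['p'],2),np.round(d['point'],4),rack(d['point']))
    f=p['frame'].astype(int); g=f.sum(2)
top=cv2.imread('pics/top12.png'); sc=cv2.imread('pics/scene12.png')
cv2.imwrite('pics/c12.png',np.vstack([cv2.resize(top[155:255,190:320],(780,600),interpolation=cv2.INTER_CUBIC)[:330],cv2.resize(sc[170:220,295:425],(780,300),interpolation=cv2.INTER_CUBIC)[:270]]))
```

```text
fit [-0.001 -0.011  0.592  0.393  0.122] 0.0037
t 60.42 [0.4536 0.2271 0.2691] [-179.9   -0.    94.9] q [0.24 0.33 1.69 0.   1.12 0.16] F [-0.4 -0.5  0.2] gap 0.0695 0.0
top 0.65 [0.6359 0.082  0.0023] [ 37.2 -79.5]
top 0.62 [0.6232 0.1604 0.0022] [31.3 -0.3]
top 0.58 [0.6152 0.2374 0.0031] [30.  77.1]
```

View pics/c12.png

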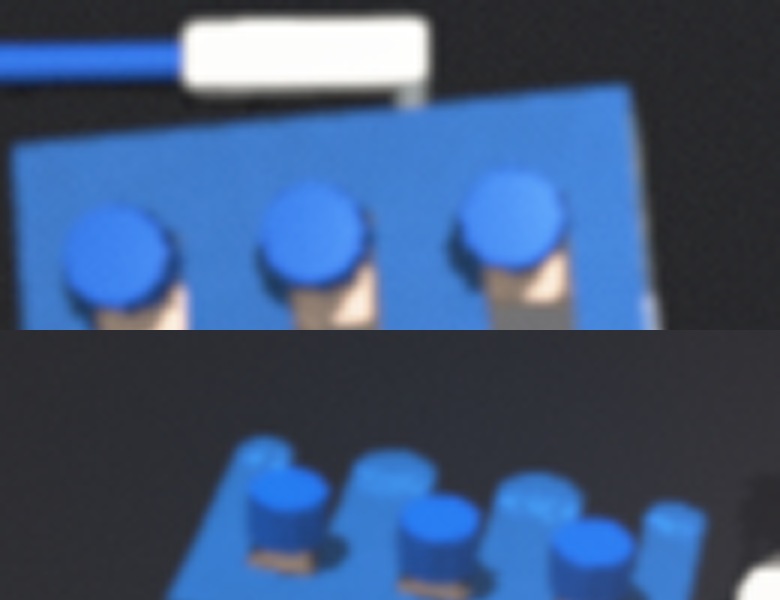

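Run:
```python
from ik import *
p=shot('top')
a=pix(p,242.2,193.7,.146); c=pix(p,275.5,191.3,.146); print(a,c)
C=np.array([.6244,.1617])+(c-a)[:2]; print('C cap',C)
plan([([.55,.12,.26],None,.8,0),([*C,.2],down(95),.8,1),([*C,.130],None,.8,1,18)])
```

```text
fit [-0.001 -0.011  0.592  0.393  0.122] 0.0037
[0.62178456 0.15852967 0.146     ] [0.626349   0.07972528 0.146     ]
C cap [0.62896444 0.08289561]
[[-23,18,2,0,0,0,0.8],[-23,17,2,0,0,0,0.8],[-23,18,2,0,0,0,0.8],[-23,17,2,0,0,0,0.8],[-23,18,1,0,0,0,0.8],[-15,25,20,0,0,0,0.8],[-14,25,20,0,0,0,0.8],[-15,25,20,-0.1,0,-0.1,0.8]]
[[0,0,0,0,0,0,0.8],[0,0,17,0,0,0,0.8],[0,0,18,0,0,0,0.8],[0,0,17,0,0,0,0.8],[0,0,18,0,0,0,0.8],[0,0,0,0,0,0,0.8],[0,0,0,0,0,0,0.8],[0,0,0,0,0,0,0.8]]
end [628.8  82.8 129.9] [180.  -0.  95.] 1.3333333333333333
```

servo_tool(
  plan=[
    [-23, 18, 2, 0, 0, 0, 0.8],
    [-23, 17, 2, 0, 0, 0, 0.8],
    [-23, 18, 2, 0, 0, 0, 0.8],
    [-23, 17, 2, 0, 0, 0, 0.8],
    [-23, 18, 1, 0, 0, 0, 0.8],
    [-15, 25, 20, 0, 0, 0, 0.8],
    [-14, 25, 20, 0, 0, 0, 0.8],
    [-15, 25, 20, 0, 0, 0, 0.8],
  ],
)

```text
time_s: 61.33
eef_pos: [0.63, 0.0819, 0.1997]
tool_rot: [-3.141, -0.0, 1.657]
ft_force: [-0.4, 0.8, -0.4]
finger_gap: 0.0694
grip_force: 0.0
```

servo_tool(
  plan=[
    [0, 0, 0, 0, 0, 0, 0.8],
    [0, 0, 17, 0, 0, 0, 0.8],
    [0, 0, 18, 0, 0, 0, 0.8],
    [0, 0, 17, 0, 0, 0, 0.8],
    [0, 0, 18, 0, 0, 0, 0.8],
    [0, 0, 0, 0, 0, 0, 0.8],
    [0, 0, 0, 0, 0, 0, 0.8],
    [0, 0, 0, 0, 0, 0, 0.8],
  ],
)

```text
time_s: 62.0
eef_pos: [0.6291, 0.083, 0.1311]
tool_rot: [3.142, -0.0, 1.657]
ft_force: [0.3, 0.5, -0.2]
finger_gap: 0.0694
grip_force: 0.0
```

servo_tool(
  plan=[
    [0, 0, 0, 0, 0, 0, 0],
    [0, 0, 0, 0, 0, 0, 0],
    [0, 0, 0, 0, 0, 0, 0],
    [0, 0, 0, 0, 0, 0, 0],
    [0, 0, 0, 0, 0, 0, 0],
    [0, 0, 0, 0, 0, 0, 0],
    [0, 0, 0, 0, 0, 0, 0],
    [0, 0, 0, 0, 0, 0, 0],
  ],
)

```text
time_s: 62.67
eef_pos: [0.629, 0.0828, 0.1304]
tool_rot: [-3.141, -0.0, 1.657]
ft_force: [0.7, -0.3, 1.5]
finger_gap: 0.0394
grip_force: 29.8
```

servo_tool(
  plan=[
    [0, -3, 0, 0, 0, 0, 0],
    [0, -4, 0, 0, 0, 0, 0],
    [0, -4, 0, 0, 0, 0, 0],
    [0, -4, 0, 0, 0, 0, 0],
    [0, 0, 0, 0, 0, 0, 0],
    [0, 0, 0, 0, 0, 0, 0],
    [0, 0, 0, 0, 0, 0, 0],
    [0, 0, 0, 0, 0, 0, 0],
  ],
)

```text
time_s: 63.33
eef_pos: [0.6133, 0.0814, 0.1302]
tool_rot: [-3.139, -0.0, 1.657]
ft_force: [-0.9, -0.9, 3.1]
finger_gap: 0.0396
grip_force: 29.8
```

servo_tool(
  plan=[
    [0, 0, 0, 0, 0, 0, 0.7],
    [0, 0, 0, 0, 0, 0, 0.7],
    [0, 0, 0, 0, 0, 0, 0.7],
    [0, 0, 0, 0, 0, 0, 0.7],
    [0, 0, 0, 0, 0, 0, 0.7],
    [0, 0, 0, 0, 0, 0, 0.7],
    [0, 0, 0, 0, 0, 0, 0.7],
    [0, 0, 0, 0, 0, 0, 0.7],
  ],
)

```text
time_s: 64.0
eef_pos: [0.6134, 0.0815, 0.13]
tool_rot: [-3.14, -0.0, 1.657]
ft_force: [0.5, 0.8, 0.2]
finger_gap: 0.0606
grip_force: 0.0
```

servo_tool(
  plan=[
    [0, 0, 0, 0, 0, 0, 0],
    [0, 0, 0, 0, 0, 0, 0],
    [0, 0, 0, 0, 0, 0, 0],
    [0, 0, 0, 0, 0, 0, 0],
    [0, 0, 0, 0, 0, 0, 0],
    [0, 0, 0, 0, 0, 0, 0],
    [0, 0, 0, 0, 0, 0, 0],
    [0, 0, 0, 0, 0, 0, 0],
  ],
)

```text
time_s: 64.67
eef_pos: [0.6144, 0.0815, 0.1305]
tool_rot: [3.141, -0.0, 1.657]
ft_force: [2.6, -0.3, 0.9]
finger_gap: 0.0391
grip_force: 29.9
```

Run:
```python
from ik import *
st()
def rack(P): d=np.array(P[:2])-O; return (R.from_euler('z',-YR).apply([*d,0])*1000)[:2].round(1)
print(rack(cur()[0]))
for n in ('top','scene'):
    p=shot(n)
    for d in robot.landmark_of(p,'bottle_1'):
        if d['point'][1]>0: print(n,round(d['p'],2),np.round(d['point'],4),rack(d['point']))
```

```text
fit [-0.001 -0.011  0.592  0.393  0.122] 0.0037
t 64.67 [0.6144 0.0815 0.1305] [180.   -0.   94.9] q [-0.05  0.66  1.54  0.    0.95 -0.13] F [ 2.6 -0.3  0.9] gap 0.0391 29.9
[ 15.7 -78.1]
top 0.53 [0.6238 0.1581 0.0009] [31.7 -2.6]
```

servo_tool(
  plan=[
    [0, 0, -3, 0, 0, 0, 0],
    [0, 4, 0, 0, 0, 0, 0],
    [0, 4, 0, 0, 0, 0, 0],
    [0, 4, 0, 0, 0, 0, 0],
    [0, 2, 0, 0, 0, 0, 0],
    [0, 0, 0, 0, 0, 0, 0],
    [0, 0, 0, 0, 0, 0, 0],
    [0, 0, 0, 0, 0, 0, 0],
  ],
)

```text
time_s: 65.53
eef_pos: [0.6272, 0.0828, 0.1328]
tool_rot: [-3.139, -0.0, 1.657]
ft_force: [0.2, 0.1, -4.6]
finger_gap: 0.0391
grip_force: 29.9
```

servo_tool(
  plan=[
    [0, 1, 1, 0, 0, 0, 0],
    [0, 0, 1, 0, 0, 0, 0],
    [0, 0, 1, 0, 0, 0, 0],
    [0, 0, 0, 0, 0, 0, 0],
    [0, 1, 0, 0, 0, 0, 0],
    [0, 0, 0, 0, 0, 0, 0],
    [0, 0, 0, 0, 0, 0, 0],
    [0, 0, 0, 0, 0, 0, 0],
  ],
)

```text
time_s: 66.2
eef_pos: [0.6292, 0.0828, 0.1303]
tool_rot: [-3.139, -0.0, 1.657]
ft_force: [-2.2, 0.6, 1.1]
finger_gap: 0.0392
grip_force: 29.8
```

servo_tool(
  plan=[
    [0, 1, 0, 0, 0, 0, 0],
    [0, 0, 0, 0, 0, 0, 0],
    [0, 0, 0, 0, 0, 0, 0],
    [0, 0, 0, 0, 0, 0, 0],
    [0, 0, 0, 0, 0, 0, 0],
    [0, 0, 0, 0, 0, 0, 0],
    [0, 0, 0, 0, 0, 0, 0],
    [0, 0, 0, 0, 0, 0, 0],
  ],
)

```text
time_s: 66.87
eef_pos: [0.6303, 0.083, 0.1301]
tool_rot: [-3.14, -0.0, 1.657]
ft_force: [-4.1, -0.3, 3.4]
finger_gap: 0.0396
grip_force: 29.8
```

servo_tool(
  plan=[
    [0, 0, 0, 0, 0, 0, 0.8],
    [0, 0, 0, 0, 0, 0, 0.8],
    [0, 0, 0, 0, 0, 0, 0.8],
    [0, 0, 0, 0, 0, 0, 0.8],
    [0, 0, 0, 0, 0, 0, 0.8],
    [0, 0, 0, 0, 0, 0, 0.8],
    [0, 0, 0, 0, 0, 0, 0.8],
    [0, 0, -20, 0, 0, 0, 0.8],
  ],
)

```text
time_s: 67.53
eef_pos: [0.628, 0.083, 0.1466]
tool_rot: [-3.133, -0.001, 1.657]
ft_force: [-0.7, 0.9, 0.1]
finger_gap: 0.0689
grip_force: 0.0
```

servo_tool(
  plan=[
    [0, 0, -30, 0, 0, 0, 0.8],
    [0, 0, -30, 0, 0, 0, 0.8],
    [0, 0, -30, 0, 0, 0, 0.8],
    [0, 0, -30, 0, 0, 0, 0.8],
    [0, -30, 0, 0, 0, 0, 0.8],
    [0, -30, 0, 0, 0, 0, 0.8],
    [0, -30, 0, 0, 0, 0, 0.8],
    [0, -30, 0, 0, 0, 0, 0.8],
  ],
)

```text
time_s: 68.2
eef_pos: [0.51, 0.0725, 0.2705]
tool_rot: [-3.141, -0.0, 1.657]
ft_force: [-0.1, -0.0, -0.0]
finger_gap: 0.0698
grip_force: 0.0
```

servo_tool(
  plan=[
    [0, -30, 0, 0, 0, 0, 0.8],
    [-20, -15, 0, 0, 0, 0, 0.8],
    [-20, 0, 0, 0, 0, 0, 0.8],
    [0, 0, 0, 0, 0, 0, 0.8],
    [0, 0, 0, 0, 0, 0, 0.8],
    [0, 0, 0, 0, 0, 0, 0.8],
    [0, 0, 0, 0, 0, 0, 0.8],
    [0, 0, 0, 0, 0, 0, 0.8],
  ],
)

```text
time_s: 68.87
eef_pos: [0.47, 0.0295, 0.2702]
tool_rot: [-3.14, -0.001, 1.658]
ft_force: [-0.9, 0.6, 0.4]
finger_gap: 0.0696
grip_force: 0.0
```

Run:
```python
from ik import *
st()
def rack(P): d=np.array(P[:2])-O; return (R.from_euler('z',-YR).apply([*d,0])*1000)[:2].round(1)
for n in ('top','scene','top'):
    p=shot(n,n+'13'); lever(p)
    for l in ('bottle_1','valve_tip','valve_hub'):
      for d in robot.landmark_of(p,l):
        if d['point'][1]>0: print(l,n,round(d['p'],2),np.round(d['point'],4),rack(d['point']))
top=cv2.imread('pics/top13.png'); sc=cv2.imread('pics/scene13.png')
cv2.imwrite('pics/c13.png',np.hstack([cv2.resize(top[160:290,100:320],(660,390),interpolation=cv2.INTER_CUBIC)]))
```

```text
fit [-0.001 -0.011  0.592  0.393  0.122] 0.0037
t 68.87 [0.47   0.0295 0.2702] [-179.9   -0.    95. ] q [-0.18  0.28  1.77  0.    1.1  -0.26] F [-0.9  0.6  0.4] gap 0.0696 0.0
lever [0.4846 0.3622] axis 1.8 from hub -171.1 259
bottle_1 top 0.88 [0.6213 0.1624 0.0033] [29.6  1.9]
bottle_1 top 0.8 [0.6139 0.239  0.003 ] [28.8 78.8]
bottle_1 top 0.68 [6.321e-01 8.310e-02 4.000e-04] [ 33.5 -78.1]
bottle_1 top 0.47 [0.6306 0.0846 0.0037] [ 32.1 -76.5]
valve_tip top 0.58 [0.4427 0.3666 0.1083] [-130.7  220.7]
valve_hub top 0.76 [0.5287 0.3692 0.1043] [-44.8 215.9]
lever [0.4905 0.3669] axis 4.3 from hub -177.3 107
bottle_1 scene 0.42 [0.5264 0.3702 0.104 ] [-47.  217.1]
valve_tip scene 0.54 [0.4428 0.3609 0.1082] [-131.1  215. ]
valve_tip scene 0.53 [0.6177 0.2408 0.0029] [32.7 80.3]
valve_hub scene 0.56 [0.5254 0.3698 0.11  ] [-48.1 216.8]
valve_hub scene 0.21 [0.6183 0.2419 0.0048] [33.4 81.3]
lever [0.4847 0.3623] axis 1.8 from hub -171.2 257
bottle_1 top 0.95 [0.6346 0.0829 0.0023] [ 36.  -78.5]
bottle_1 top 0.87 [0.6166 0.2373 0.0025] [31.4 76.9]
bottle_1 top 0.85 [0.6244 0.1602 0.0039] [32.5 -0.6]
valve_tip top 0.88 [0.4438 0.3664 0.1073] [-129.7  220.4]
valve_hub top 0.7 [0.5277 0.3696 0.1057] [-45.8 216.4]
valve_hub top 0.55 [ 0.5953  0.1578 -0.    ] [ 3.3 -0.5]
```

View pics/c13.png

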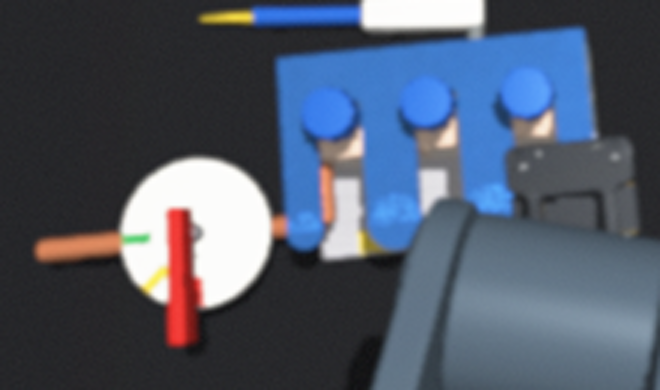

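Run:
```python
from plan import *
hub=np.array([.526,.3692])
def P(a,z,r=.065): return [*(hub+r*np.array([np.cos(np.radians(a)),np.sin(np.radians(a))])),z]
plan([(P(184.5,.25),down(184.5),.8,1),(P(184.5,.104),None,.8,2,20),(None,None,0,9)])
print('arc')
plan([(P(a,.104),down(a),0,0) for a in np.linspace(184.5,140,12)[1:]]+[(None,None,0,3)],start=(np.array(P(184.5,.104)),down(184.5)))
```

```text
[[24,1,1,0,0,-6.4,0.8],[24,4,1,0,0,-6.4,0.8],[23,7,2,0,0,-6.4,0.8],[22,9,1,0,0,-6.4,0.8],[21,12,2,0,0,-6.4,0.8],[19,14,1,0,0,-6.4,0.8],[18,16,2,0,0,-6.4,0.8],[16,18,1,0,0,-6.4,0.8]]
[[14,19,2,0,0,-6.4,0.8],[12,21,1,0,0,-6.4,0.8],[9,22,2,0,0,-6.4,0.8],[6,23,1,0,0,-6.4,0.8],[4,24,2,0,0,-6.4,0.8],[1,24,1,0,-0.1,-6.4,0.8],[0,0,0,0,0,0,0.8],[0,0,18,0,0,0,0.8]]
[[0,0,18,0,0,0,0.8],[0,0,18,0,0,0,0.8],[0,0,18,0,0,0,0.8],[0,0,19,0,0,0,0.8],[0,0,18,0,0,0,0.8],[0,0,19,0,0,0,0.8],[1,0,18,0,0,0,0.8],[0,0,0,0,0,0,0.8]]
[[0,0,0,0,0,0,0.8],[0,0,0,0,0,0,0],[0,0,0,0,0,0,0],[0,0,0,0,0,0,0],[0,0,0,0,0,0,0],[0,0,0,0,0,0,0],[0,0,0,0,0,0,0],[0,0,0,0,0,0,0]]
[[0,0,0,0,0,0,0],[0,0,0,0,0,0,0],[0,0,0,0,0,0,0],[0,0,0,0,0,0,0],[0,0,0,0,0,0,0],[0,0,0,0,0,0,0],[0,0,0,0,0,0,0],[0,0,0,0,0,0,0]]
end [460.7 364.5 104.4] [ 180.     0.  -175.5] 3.3333333333333335
arc
[[0,5,0,0,0,4,0],[0,4,0,0,0,4.1,0],[-1,5,0,0,0,4,0],[0,4,0,0,0,4.1,0],[0,5,0,0,0,4,0],[0,4,0,0,0,4.1,0],[0,5,0,0,0,4,0],[0,5,0,0,0,4.1,0]]
[[0,4,0,0,0,4,0],[-1,5,0,0,0,4.1,0],[0,4,0,0,0,4,0],[0,0,0,0,0,0,0],[0,0,0,0,0,0,0],[0,0,0,0,0,0,0],[0,0,0,0,0,0,0],[0,0,0,0,0,0,0]]
end [476.1 410.5 104. ] [180.   0. 140.] 1.3333333333333333
```

servo_tool(
  plan=[
    [24, 1, 1, 0, 0, -6.4, 0.8],
    [24, 4, 1, 0, 0, -6.4, 0.8],
    [23, 7, 2, 0, 0, -6.4, 0.8],
    [22, 9, 1, 0, 0, -6.4, 0.8],
    [21, 12, 2, 0, 0, -6.4, 0.8],
    [19, 14, 1, 0, 0, -6.4, 0.8],
    [18, 16, 2, 0, 0, -6.4, 0.8],
    [16, 18, 1, 0, 0, -6.4, 0.8],
  ],
)

```text
time_s: 70.13
eef_pos: [0.4647, 0.222, 0.2592]
tool_rot: [-3.141, -0.001, 2.556]
ft_force: [0.1, 0.2, -0.7]
finger_gap: 0.0696
grip_force: 0.0
```

servo_tool(
  plan=[
    [14, 19, 2, 0, 0, -6.4, 0.8],
    [12, 21, 1, 0, 0, -6.4, 0.8],
    [9, 22, 2, 0, 0, -6.4, 0.8],
    [6, 23, 1, 0, 0, -6.4, 0.8],
    [4, 24, 2, 0, 0, -6.4, 0.8],
    [1, 24, 1, 0, 0, -6.4, 0.8],
    [0, 0, 0, 0, 0, 0, 0.8],
    [0, 0, 18, 0, 0, 0, 0.8],
  ],
)

```text
time_s: 70.8
eef_pos: [0.4636, 0.3668, 0.2351]
tool_rot: [3.139, 0.006, -3.061]
ft_force: [0.6, -0.0, 0.7]
finger_gap: 0.0696
grip_force: 0.0
```

servo_tool(
  plan=[
    [0, 0, 18, 0, 0, 0, 0.8],
    [0, 0, 18, 0, 0, 0, 0.8],
    [0, 0, 18, 0, 0, 0, 0.8],
    [0, 0, 19, 0, 0, 0, 0.8],
    [0, 0, 18, 0, 0, 0, 0.8],
    [0, 0, 19, 0, 0, 0, 0.8],
    [1, 0, 18, 0, 0, 0, 0.8],
    [0, 0, 0, 0, 0, 0, 0.8],
  ],
)

```text
time_s: 71.47
eef_pos: [0.4582, 0.3625, 0.1011]
tool_rot: [-3.139, -0.008, -3.064]
ft_force: [-1.2, 0.7, -0.9]
finger_gap: 0.0698
grip_force: 0.0
```

servo_tool(
  plan=[
    [0, 0, 0, 0, 0, 0, 0],
    [0, 0, 0, 0, 0, 0, 0],
    [0, 0, 0, 0, 0, 0, 0],
    [0, 0, 0, 0, 0, 0, 0],
    [0, 0, 0, 0, 0, 0, 0],
    [0, 0, 0, 0, 0, 0, 0],
    [0, 0, 0, 0, 0, 0, 0],
    [0, 0, 0, 0, 0, 0, 0],
  ],
  newtons=10,
)

```text
time_s: 72.13
eef_pos: [0.4605, 0.3645, 0.1047]
tool_rot: [3.141, -0.001, -3.062]
ft_force: [-0.1, -0.4, 0.6]
finger_gap: 0.0243
grip_force: 0.0
```

servo_tool(
  plan=[
    [0, 0, 0, 0, 0, 0, 0],
    [0, 0, 0, 0, 0, 0, 0],
    [0, 0, 0, 0, 0, 0, 0],
    [0, 0, 0, 0, 0, 0, 0],
    [0, 0, 0, 0, 0, 0, 0],
    [0, 0, 0, 0, 0, 0, 0],
    [0, 0, 0, 0, 0, 0, 0],
    [0, 0, 0, 0, 0, 0, 0],
  ],
)

```text
time_s: 72.8
eef_pos: [0.4604, 0.3644, 0.1044]
tool_rot: [3.141, -0.001, -3.062]
ft_force: [0.2, 0.2, 0.2]
finger_gap: 0.014
grip_force: 10.0
```

Run:
```python
from plan import *
st()
```

```text
t 72.8 [0.4604 0.3644 0.1044] [ 1.800e+02 -1.000e-01 -1.755e+02] q [ 0.48  0.66  1.64  0.    0.84 -1.17] F [0.2 0.2 0.2] gap 0.014 10.0
```

servo_tool(
  plan=[
    [0, 5, 0, 0, 0, 4, 0],
    [0, 4, 0, 0, 0, 4.1, 0],
    [-1, 5, 0, 0, 0, 4, 0],
    [0, 4, 0, 0, 0, 4.1, 0],
    [0, 5, 0, 0, 0, 4, 0],
    [0, 4, 0, 0, 0, 4.1, 0],
    [0, 5, 0, 0, 0, 4, 0],
    [0, 5, 0, 0, 0, 4.1, 0],
  ],
)

```text
time_s: 73.47
eef_pos: [0.468, 0.3999, 0.1044]
tool_rot: [-3.14, -0.0, 2.653]
ft_force: [1.8, -3.2, 1.3]
finger_gap: 0.0137
grip_force: 10.0
```

servo_tool(
  plan=[
    [0, 4, 0, 0, 0, 4, 0],
    [-1, 5, 0, 0, 0, 4.1, 0],
    [0, 4, 0, 0, 0, 4, 0],
    [0, 0, 0, 0, 0, 0, 0],
    [0, 0, 0, 0, 0, 0, 0],
    [0, 0, 0, 0, 0, 0, 0],
    [0, 0, 0, 0, 0, 0, 0],
    [0, 0, 0, 0, 0, 0, 0],
  ],
)

```text
time_s: 74.13
eef_pos: [0.4756, 0.4111, 0.1044]
tool_rot: [3.141, -0.001, 2.445]
ft_force: [0.3, 1.1, -0.1]
finger_gap: 0.0139
grip_force: 10.0
```

servo_tool(
  plan=[
    [0, 0, 0, 0, 0, 0, 0.8],
    [0, 0, 0, 0, 0, 0, 0.8],
    [0, 0, 0, 0, 0, 0, 0.8],
    [0, 0, 0, 0, 0, 0, 0.8],
    [0, 0, 0, 0, 0, 0, 0.8],
    [0, 0, 0, 0, 0, 0, 0.8],
    [0, 0, 0, 0, 0, 0, 0.8],
    [0, 0, 0, 0, 0, 0, 0.8],
  ],
)

```text
time_s: 74.8
eef_pos: [0.4753, 0.4109, 0.1044]
tool_rot: [-3.141, -0.001, 2.444]
ft_force: [-0.7, -0.9, 0.3]
finger_gap: 0.059
grip_force: 0.0
```

servo_tool(
  plan=[
    [0, 0, -20, 0, 0, 0, 0.8],
    [0, 0, -30, 0, 0, 0, 0.8],
    [0, 0, -30, 0, 0, 0, 0.8],
    [0, 0, -30, 0, 0, 0, 0.8],
    [0, 0, -30, 0, 0, 0, 0.8],
    [-15, -30, 0, 0, 0, 0, 0.8],
    [-15, -30, 0, 0, 0, 0, 0.8],
    [-15, -30, 0, 0, 0, 0, 0.8],
  ],
)

```text
time_s: 75.47
eef_pos: [0.452, 0.3123, 0.2452]
tool_rot: [3.141, -0.0, 2.446]
ft_force: [0.7, -0.6, 0.0]
finger_gap: 0.0694
grip_force: 0.0
```

servo_tool(
  plan=[
    [-35, 0, 0, 0, 0, 5, 0.8],
    [-35, 0, 0, 0, 0, 5, 0.8],
    [-35, 0, 0, 0, 0, 5, 0.8],
    [-35, 0, 0, 0, 0, 5, 0.8],
    [-35, 0, 0, 0, 0, 5, 0.8],
    [-35, 0, 0, 0, 0, 0, 0.8],
    [0, 0, 0, 0, 0, 0, 0.8],
    [0, 0, 0, 0, 0, 0, 0.8],
  ],
)

```text
time_s: 76.13
eef_pos: [0.5796, 0.1464, 0.244]
tool_rot: [-3.14, -0.001, 2.004]
ft_force: [-0.5, -0.2, -0.1]
finger_gap: 0.0698
grip_force: 0.0
```

Run:
```python
from ik import *
st()
for n in ('top','scene','top'):
    p=shot(n,n+'14'); lever(p)
    for l in ('bottle_1','valve_tip','valve_hub'):
      for d in robot.landmark_of(p,l):
        if d['point'][1]>0: print(l,n,round(d['p'],2),np.round(d['point'],4))
top=cv2.imread('pics/top14.png')
cv2.imwrite('pics/c14.png',np.vstack([cv2.resize(top[155:285,100:340],(720,390),interpolation=cv2.INTER_CUBIC)]))
```

```text
fit [-0.001 -0.011  0.592  0.393  0.122] 0.0037
t 76.13 [0.5796 0.1464 0.244 ] [-1.799e+02 -1.000e-01  1.148e+02] q [ 0.06  0.49  1.5   0.    1.16 -0.37] F [-0.5 -0.2 -0.1] gap 0.0698 0.0
bottle_1 top 0.6 [0.6361 0.0811 0.0044]
bottle_1 top 0.59 [0.6255 0.1572 0.0027]
valve_tip top 0.3 [0.5933 0.1567 0.1054]
lever [0.5016 0.3901] axis 143.6 from hub 136.7 147
valve_tip scene 0.79 [0.4645 0.4237 0.1024]
valve_hub scene 0.76 [0.5288 0.3672 0.107 ]
valve_hub scene 0.57 [0.4574 0.4214 0.1074]
bottle_1 top 0.86 [0.6358 0.0819 0.001 ]
bottle_1 top 0.45 [0.6256 0.1617 0.002 ]
valve_hub top 0.17 [0.6326 0.0824 0.0017]
```

View pics/c14.png

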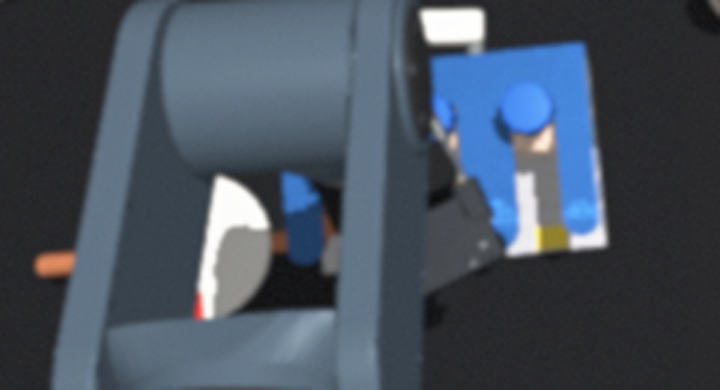

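Run:
```python
from plan import *
plan([([.5,-.2,.27],down(90),.8,1)])
```

```text
[[-28,-22,-3,0,0,2.5,0.8],[-29,-21,-3,0,0,2.5,0.8],[-30,-19,-2,0,0,2.5,0.8],[-31,-18,-3,0,0,2.5,0.8],[-32,-17,-2,0,0,2.5,0.8],[-32,-15,-3,0,0,2.5,0.8],[-33,-14,-2,0,0,2.5,0.8],[-34,-12,-3,0,0,2.5,0.8]]
[[-34,-11,-2,0,0,2.5,0.8],[-34,-10,-3,-0.1,0,2.6,0.8],[0,0,0,0,0,0,0.8],[0,0,0,0,0,0,0.8],[0,0,0,0,0,0,0.8],[0,0,0,0,0,0,0.8],[0,0,0,0,0,0,0.8],[0,0,0,0,0,0,0.8]]
end [ 499.5 -199.8  270.3] [180.  -0.  90.] 1.3333333333333333
```

servo_tool(
  plan=[
    [-28, -22, -3, 0, 0, 2.5, 0.8],
    [-29, -21, -3, 0, 0, 2.5, 0.8],
    [-30, -19, -2, 0, 0, 2.5, 0.8],
    [-31, -18, -3, 0, 0, 2.5, 0.8],
    [-32, -17, -2, 0, 0, 2.5, 0.8],
    [-32, -15, -3, 0, 0, 2.5, 0.8],
    [-33, -14, -2, 0, 0, 2.5, 0.8],
    [-34, -12, -3, 0, 0, 2.5, 0.8],
  ],
)

```text
time_s: 77.4
eef_pos: [0.5151, -0.1323, 0.2654]
tool_rot: [-3.14, -0.0, 1.657]
ft_force: [0.4, -0.1, -0.1]
finger_gap: 0.0698
grip_force: 0.0
```

servo_tool(
  plan=[
    [-34, -11, -2, 0, 0, 2.5, 0.8],
    [-34, -10, -3, 0, 0, 2.6, 0.8],
    [0, 0, 0, 0, 0, 0, 0.8],
    [0, 0, 0, 0, 0, 0, 0.8],
    [0, 0, 0, 0, 0, 0, 0.8],
    [0, 0, 0, 0, 0, 0, 0.8],
    [0, 0, 0, 0, 0, 0, 0.8],
    [0, 0, 0, 0, 0, 0, 0.8],
  ],
)

```text
time_s: 78.07
eef_pos: [0.4996, -0.1988, 0.2702]
tool_rot: [-3.14, -0.0, 1.572]
ft_force: [0.6, -0.4, 0.4]
finger_gap: 0.0695
grip_force: 0.0
```

Run:
```python
from ik import *
st()
T=[];H=[]
for n in ('top','scene','top','scene'):
    p=shot(n,n+'15'); lever(p)
    for l in ('bottle_1','valve_tip','valve_hub','amber_jar'):
      for d in robot.landmark_of(p,l):
        if d['p']>.5 and (d['point'][1]>0 or 'jar' in l): print(l,n,round(d['p'],2),np.round(d['point'],4))
top=cv2.imread('pics/top15.png')
cv2.imwrite('pics/c15.png',np.vstack([cv2.resize(top[155:285,100:340],(720,390),interpolation=cv2.INTER_CUBIC)]))
```

```text
fit [-0.001 -0.011  0.592  0.393  0.122] 0.0037
t 78.07 [ 0.4996 -0.1988  0.2702] [-179.9   -0.    90.1] q [-0.59  0.37  1.61 -0.    1.16 -0.59] F [ 0.6 -0.4  0.4] gap 0.0695 0.0
lever [0.4922 0.3934] axis 137.7 from hub 142.3 250
bottle_1 top 0.89 [0.6241 0.1595 0.0029]
bottle_1 top 0.68 [0.6159 0.2372 0.0022]
valve_tip top 0.82 [0.4629 0.4281 0.1057]
valve_hub top 0.63 [0.5285 0.3688 0.1028]
amber_jar top 0.91 [ 0.7646 -0.1026  0.002 ]
amber_jar top 0.51 [0.5284 0.3693 0.1026]
lever [0.5001 0.3914] axis 143.6 from hub 136.8 145
valve_tip scene 0.58 [0.4614 0.4253 0.1078]
valve_hub scene 0.8 [0.5247 0.3712 0.1081]
amber_jar scene 0.83 [ 0.7574 -0.1031  0.0022]
amber_jar scene 0.62 [ 0.7265 -0.317  -0.0012]
lever [0.4923 0.3933] axis 137.8 from hub 142.5 251
bottle_1 top 0.77 [0.6335 0.0801 0.0027]
bottle_1 top 0.75 [0.6159 0.2369 0.0045]
valve_hub top 0.86 [0.53   0.3703 0.1027]
amber_jar top 0.8 [ 0.7645 -0.1048  0.0039]
amber_jar top 0.64 [ 0.7218 -0.3207 -0.0023]
lever [0.4998 0.3915] axis 143.4 from hub 137.0 144
valve_tip scene 0.64 [0.4597 0.4254 0.1048]
valve_hub scene 0.52 [0.5235 0.3695 0.1064]
amber_jar scene 0.97 [ 0.7258 -0.3164  0.0036]
amber_jar scene 0.6 [ 0.7573 -0.101  -0.002 ]
```

View pics/c15.png

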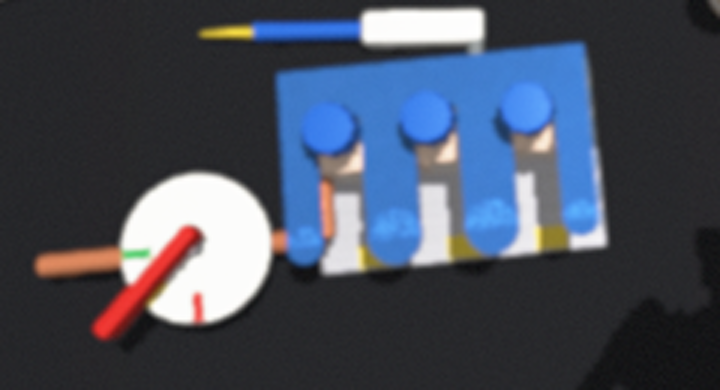

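```bash
python3 -c "
from station import robot
print(robot.hand_in())"
```

```text
the job is handed in; nothing more can be done
None
```

The job is handed in: valve shut first to within about 3°, all three bottles upright and home in their own lanes, then the valve opened to the yellow mark (about 45° in both cameras). The lane 1 bottle first jammed leaning a few degrees and was pulled out and reseated; the jars and pipette were not touched.

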